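# Gauge the trolley-wheel bushes and sort them by fit

## Robot

A 6-joint arm with a two-finger parallel gripper is mounted at the origin on the work surface. World frame = base frame: x ahead of the robot, y to its left, z up, the work surface at z = 0. Lengths are in mm, angles in rad, forces in N, time in s.
With the tool pointing down it reaches from about 350 to 975 mm from the base axis. Payload 7.1 kg.
Tool frame: the origin (TCP) lies at the very end of the fingers, on their centre line; the grasp point (between the pads) lies 19 mm behind it; z points along the fingers, y is the line along which they close (so a half turn about z gives the same grasp; the last joint's range is limited). The gripper opens to 88 mm and grips with 3 to 60 N. Pads are 20 mm wide; open, the fingers measure 115 mm over their backs; the gripper's body (75 mm by 178 mm) begins 61 mm behind the grasp point.
Start: joints at [-1.202, 0.423, 1.63, -0, 1.089, -0.019], TCP at [236.361, -578.566, 222.675] pointing down, gripper open.
Joint ranges: [-3, 3], [-0.9, 2.11], [0.09, 2.58], [-1.31, 4.45], [0.11, 2.69], [-2.54, 2.54]. Speed limits (rad/s): [2.39, 2.39, 3.01, 3.14, 3.14, 3.14].

## Interface

Orientations are given as a rotation vector (axis times angle).
In Python, from workcell import ctrl gives the robot as it stands. The module is installed in compiled form; this text tells all that it offers.
- The arm moves only by the shell command python3 -m inch 'ROWS'. ROWS is JSON, a list of rows, each a list of 7 numbers: the shift along the tool's x, y, z scaled (see below), then the turn, a rotation vector about the tool's x, y, z scaled (see below), then the closure, from -1 (fully open) to 1 (shut). In form: [[tx, ty, tz, wx, wy, wz, hand], ...]. A call has 1 to 10 rows; each row is the pose to reach, as a shift and turn from the pose commanded when the call began, along the tool's axes at that moment; what a row does not reach only later rows make up. The controller multiplies each number of a shift by 0.15 m and each number of a turn by pi/4 rad. A row lasts 1/8 s, in which the tool goes at most 62.5 mm and 10.7 degrees, less where a joint would pass 70% of its speed; a pose out of reach is approached as far as the arm can. A call with a number of a shift or a turn outside -1 to 1 is refused whole. A call with a gripper value outside its range is refused whole. The fingers move at their own pace and stop on an object; the grip force is fixed at half the most. Time passes only in rows, so rows that repeat a pose let the fingers close. It gives the time, the measured TCP pose, the force, the opening and the grip force at its end, in the units of the state.
- ctrl.get_obs(): the state, without advancing time (a new reading comes with each control period).
- ctrl.get_image(name): name is "scene" or "top" or "wrist"; returns the picture (400x640x3 uint8, red, green, blue); there is no depth.
- ctrl.camera_params(name): a dict with "vfov" (degrees; the focal length in pixels is half the picture's height over the tangent of half this angle, whatever the lens; pixels are square), "cx", "cy" (the principal point, pixels), "eye" and "attitude" of the camera in the world; the wrist camera has in their place "tool_from_camera" (4x4, takes a point from camera to tool coordinates, whose origin is the TCP and whose axes are the flange's). Camera axes: x right, y up, looking along -z (the intrinsics and any distortion apply to the point x, -y, -z); pixel columns grow to the right and rows downward; lengths in mm; the calibration is good to about 2 mm. The wrist camera is an equidistant fisheye: a pixel r from the principal point sees the ray r / f radians off the axis. A picture is of the moment at which its call begins: read the wrist's pose just before it. camera_params takes no time and is no camera call.
- ctrl.close_job(): hands the job in; it is judged then, once.
The state is a dict: "t": time; "qpos": joint angles; "qvel": joint speeds; "joint_torque": joint torques, N m; "ee_pos": TCP position; "orientation": TCP orientation; "ft_force": force on the tool from outside, world axes, zero at the start; "moment": the same for the moment, N m; "width": finger opening in mm; "grasp_force": force on a finger pad.
Only numpy, scipy, OpenCV 4.12 (cv2) and the standard library are available. Lean on these libraries where they do the work, as an engineer would, in place of code of your own. Each camera call takes 0.05 s, during which the arm holds its last target. There are 200 camera calls.

## Task

Take the step pin gauge from its stand and try it from above in every grey bush, one after another along the row starting with the one nearest the stand: push until it stops, or until the thick step of the pin is clearly inside the bush. Put each bush that takes the thin step but stops the thick one upright in a pocket of the bun tin, one to a pocket and right down, and set all the others, too tight or too loose, on the yellow plate. Hang the gauge back in its stand, never let it fall over, and leave everything else on the counter where it is.

Things in the scene. Friction and masses are not known exactly. Their poses are not given: they have to be found in the camera images.
- stand: the gauge's stand: fixed dark wooden block 60 x 60 mm, 50 mm tall, with an upright 28 mm hole through its middle in which the gauge hangs by its flange; origin at the centre of its underside. It stands on the counter at the robot's left (+y) end of the row of bushes
- gauge_grip (a point): middle of the gauge's round handle (26 mm across, 50 mm long, aluminium), z axis along the gauge, away from the pin. The gauge is a loose steel step pin 88 mm long in all, upright in its stand at the start, weighing about 0.16 kg; below the handle come a flange (40 mm across, 6 mm thick, its underside 31 mm below this point) and the pin (see gauge_tip)
- gauge_tip (a point): end of the gauge's pin, 63 mm below gauge_grip. First 16 mm of the pin: go step, 14 mm across, nose chamfered 2.5 mm; next 16 mm: no-go step, 20 mm across with a 1.5 mm chamfer; then the flange
- tin: fixed aluminium bun tin 140 x 208 mm, 24 mm tall, six round pockets 44 mm across and 20 mm deep in 2 rows of 3 (pocket centres at x = -34 and 34 mm, y = -68, 0 and 68 mm in its own frame; pocket floors 4 mm above the counter); origin at the centre of its underside
- plate: fixed yellow melamine plate 200 mm across, flat inside to 80 mm from its middle, floor 5 mm and rim 18 mm above the counter; origin at the centre of its underside. Tin and plate stand beyond the row, either one on the left
- bush1a_mid (a point): centre (21 mm above the underside) of a loose grey nylon bush, a plain upright tube 38 mm outside, 42 mm tall, 50 g, z axis along the bore; first (nearest the stand) place in the row, places about 80 mm apart. Of the 2 bushes listed for this place exactly one is there, the others are absent. Its bore is 11 mm (too tight), 17 mm (right) or 23 mm (too loose): find out with the gauge
- bush1b_mid (a point): centre (21 mm above the underside) of a loose grey nylon bush, a plain upright tube 38 mm outside, 42 mm tall, 50 g, z axis along the bore; first (nearest the stand) place in the row, places about 80 mm apart. Of the 2 bushes listed for this place exactly one is there, the others are absent. Its bore is 11 mm (too tight), 17 mm (right) or 23 mm (too loose): find out with the gauge
- bush2a_mid (a point): centre (21 mm above the underside) of a loose grey nylon bush, a plain upright tube 38 mm outside, 42 mm tall, 50 g, z axis along the bore; second place in the row, places about 80 mm apart. Of the 2 bushes listed for this place exactly one is there, the others are absent. Its bore is 11 mm (too tight), 17 mm (right) or 23 mm (too loose): find out with the gauge
- bush2b_mid (a point): centre (21 mm above the underside) of a loose grey nylon bush, a plain upright tube 38 mm outside, 42 mm tall, 50 g, z axis along the bore; second place in the row, places about 80 mm apart. Of the 2 bushes listed for this place exactly one is there, the others are absent. Its bore is 11 mm (too tight), 17 mm (right) or 23 mm (too loose): find out with the gauge
- bush3a_mid (a point): centre (21 mm above the underside) of a loose grey nylon bush, a plain upright tube 38 mm outside, 42 mm tall, 50 g, z axis along the bore; third place in the row, places about 80 mm apart. Of the 3 bushes listed for this place exactly one is there, the others are absent. Its bore is 11 mm (too tight), 17 mm (right) or 23 mm (too loose): find out with the gauge
- bush3b_mid (a point): centre (21 mm above the underside) of a loose grey nylon bush, a plain upright tube 38 mm outside, 42 mm tall, 50 g, z axis along the bore; third place in the row, places about 80 mm apart. Of the 3 bushes listed for this place exactly one is there, the others are absent. Its bore is 11 mm (too tight), 17 mm (right) or 23 mm (too loose): find out with the gauge
- bush3c_mid (a point): centre (21 mm above the underside) of a loose grey nylon bush, a plain upright tube 38 mm outside, 42 mm tall, 50 g, z axis along the bore; third place in the row, places about 80 mm apart. Of the 3 bushes listed for this place exactly one is there, the others are absent. Its bore is 11 mm (too tight), 17 mm (right) or 23 mm (too loose): find out with the gauge
- bush4a_mid (a point): centre (21 mm above the underside) of a loose grey nylon bush, a plain upright tube 38 mm outside, 42 mm tall, 50 g, z axis along the bore; fourth place in the row, places about 80 mm apart. Of the 2 bushes listed for this place exactly one is there, the others are absent. Its bore is 11 mm (too tight), 17 mm (right) or 23 mm (too loose): find out with the gauge
- bush4b_mid (a point): centre (21 mm above the underside) of a loose grey nylon bush, a plain upright tube 38 mm outside, 42 mm tall, 50 g, z axis along the bore; fourth place in the row, places about 80 mm apart. Of the 2 bushes listed for this place exactly one is there, the others are absent. Its bore is 11 mm (too tight), 17 mm (right) or 23 mm (too loose): find out with the gauge
- bush5a_mid (a point): centre (21 mm above the underside) of a loose grey nylon bush, a plain upright tube 38 mm outside, 42 mm tall, 50 g, z axis along the bore; fifth place in the row, places about 80 mm apart. Of the 2 bushes listed for this place one or none is there, the others are absent. Its bore is 11 mm (too tight), 17 mm (right) or 23 mm (too loose): find out with the gauge
- bush5b_mid (a point): centre (21 mm above the underside) of a loose grey nylon bush, a plain upright tube 38 mm outside, 42 mm tall, 50 g, z axis along the bore; fifth place in the row, places about 80 mm apart. Of the 2 bushes listed for this place one or none is there, the others are absent. Its bore is 11 mm (too tight), 17 mm (right) or 23 mm (too loose): find out with the gauge
- bush6a_mid (a point): centre (21 mm above the underside) of a loose grey nylon bush, a plain upright tube 38 mm outside, 42 mm tall, 50 g, z axis along the bore; sixth place in the row, places about 80 mm apart. Of the 2 bushes listed for this place one or none is there, the others are absent. Its bore is 11 mm (too tight), 17 mm (right) or 23 mm (too loose): find out with the gauge
- bush6b_mid (a point): centre (21 mm above the underside) of a loose grey nylon bush, a plain upright tube 38 mm outside, 42 mm tall, 50 g, z axis along the bore; sixth place in the row, places about 80 mm apart. Of the 2 bushes listed for this place one or none is there, the others are absent. Its bore is 11 mm (too tight), 17 mm (right) or 23 mm (too loose): find out with the gauge
- mug: green mug, 80 mm across, 90 mm tall; a bystander, leave it alone; origin under its middle
- tumbler1: clear glass tumbler, 70 mm across, 105 mm tall, right of the work; a bystander, leave it alone; origin under its middle
- salt: white ceramic salt pot, 44 mm across, 75 mm tall, right of the work, sometimes absent; a bystander, leave it alone; origin under its middle
- spoon: steel spoon 150 mm long lying on the counter, sometimes absent; a bystander, leave it alone; origin under its middle

How it is judged:
By the outcome, as a careful person would: the job done as asked, in the order asked, and still so for the second after the job is handed in, with the robot touching nothing.
Of bush1a, bush1b only 1 to 1 are there at a start; the rules pass over those that are not, and their reading is None.
Of bush2a, bush2b only 1 to 1 are there at a start; the rules pass over those that are not, and their reading is None.
Of bush3a, bush3b, bush3c only 1 to 1 are there at a start; the rules pass over those that are not, and their reading is None.
Of bush4a, bush4b only 1 to 1 are there at a start; the rules pass over those that are not, and their reading is None.
Of bush5a, bush5b, spoon only 1 to 1 are there at a start; the rules pass over those that are not, and their reading is None.
Of bush6a, bush6b, salt only 1 to 1 are there at a start; the rules pass over those that are not, and their reading is None.
At some moment in a run one of bush1b, bush2a, bush2b, bush3a, bush3b, bush4a, bush5a, bush5b, bush6a, bush6b may be knocked a few centimetres aside while the robot is not near it.
It also fails if it takes over 210 s, if anything falls off the work surface, if the arm or the gripper's body presses on something with over 40 N, if the wrist force passes 120 N, or if a joint passes its speed limit or range.

## Working session

There is one attempt and no reset: what is moved stays moved. The work goes in short steps, Python scripts to look and compute and a shell command to move; the robot and the scene stay as the last step left them, time stands still between calls to the robot, and variables do not carry over. Pictures are saved under pics/ and viewed, at most 14 in all, crops included, and the job is handed in when it is done.

```bash
mkdir -p pics; ls; python3 - <<'E'
from workcell import ctrl
import cv2
o=ctrl.get_obs();print({k:o[k] for k in('t','ee_pos','orientation','width','ft_force')})
for n in('scene','top','wrist'):
    print(n,ctrl.camera_params(n)); cv2.imwrite(f'pics/{n}0.png',ctrl.get_image(n)[:,:,::-1])
E
```

```text
pics
{'t': 0.0, 'ee_pos': array([ 236.17841208, -578.0850142 ,  221.93476617]), 'orientation': array([-3.08132626e+00, -6.05027034e-01,  3.52449460e-04]), 'width': 87.2372595963151, 'ft_force': array([ 0.25635637,  0.95309879, -0.0380756 ])}
scene {'vfov': 47.25221105023004, 'cx': 323.02580322650556, 'cy': 206.4258765788057, 'eye': array([1193.9944442 ,  470.52776935,  708.71143931]), 'attitude': array([0.49678999, 0.98771078, 2.06824519])}
top {'vfov': 52.837301417350275, 'cx': 317.115938398172, 'cy': 197.6902950775716, 'eye': array([469.25608294, -30.03294762, 996.29665967]), 'attitude': array([ 0.07157979, -0.07327193, -1.54025458])}
wrist {'vfov': 65.70646984690485, 'cx': 320.25583101188846, 'cy': 198.62301710387518, 'tool_from_camera': array([[ 2.87068169e-04,  9.63628487e-01,  2.67245310e-01,
         7.40097859e+01],
       [ 9.99999958e-01, -2.89533453e-04, -3.01800364e-05,
         2.01790636e-01],
       [ 4.82941146e-05,  2.67245308e-01, -9.63628530e-01,
        -1.61623256e+02],
       [ 0.00000000e+00,  0.00000000e+00,  0.00000000e+00,
         1.00000000e+00]])}
```

View pics/top0.png

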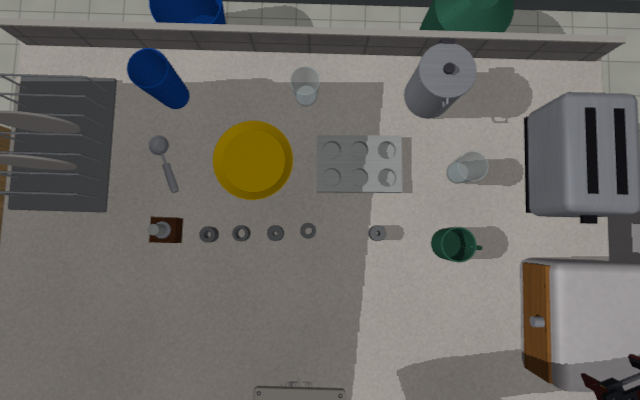

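View pics/scene0.png

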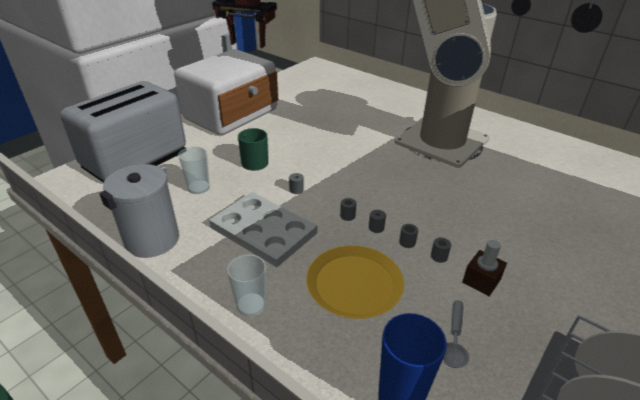

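The top view shows the stand at (165,230), grey bushes at about (208,233), (241,233), (275,233), (308,230) and (377,233), the plate at (253,160) and the tin at (360,164). The spoon is present, so place 5 should be empty. The scene view agrees: four bushes together and one at place 6.

```bash
cat > vis.py <<'E'
import numpy as np, cv2
from scipy.spatial.transform import Rotation as R
from workcell import ctrl
def cam(name,obs=None):
    p=ctrl.camera_params(name); f=200/np.tan(np.radians(p['vfov']/2))
    if name=='wrist':
        o=obs or ctrl.get_obs(); M=np.eye(4); M[:3,:3]=R.from_rotvec(o['orientation']).as_matrix(); M[:3,3]=o['ee_pos']
        M=M@np.array(p['tool_from_camera']); return f,p['cx'],p['cy'],M[:3,:3],M[:3,3],True
    return f,p['cx'],p['cy'],R.from_rotvec(p['attitude']).as_matrix(),np.array(p['eye']),False
def plane(c,u,v,z):
    f,cx,cy,Rm,e,fish=c; x,y=(u-cx)/f,(v-cy)/f
    if fish:
        r=np.hypot(x,y)+1e-12; d=np.array([x/r*np.sin(r),-y/r*np.sin(r),-np.cos(r)])
    else: d=np.array([x,-y,-1])
    d=Rm@d; return e+d*(z-e[2])/d[2]
def proj(c,P):
    f,cx,cy,Rm,e,fish=c; q=Rm.T@(np.array(P,float)-e); x,y,z=q[0],-q[1],-q[2]; h=np.hypot(x,y)+1e-12
    k=np.arctan2(h,z)/h if fish else 1/z
    return np.array([cx+f*k*x,cy+f*k*y])
def snap(name,tag=None):
    o=ctrl.get_obs(); im=np.ascontiguousarray(ctrl.get_image(name)[:,:,::-1])
    if tag: cv2.imwrite(f'pics/{tag}.png',im)
    return o,cam(name,o),im
E
python3 - <<'E'
from vis import *
im=cv2.imread('pics/top0.png');c=cam('top')
for n,u,v,z in [('stand',165,230,50),('b1',208,233,42),('b2',241,233,42),('b3',275,233,42),('b4',308,230,42),('b6',377,233,42),('plate',253,160,10),('tin',360,164,24),('mug',455,245,80)]:
    print(n,plane(c,u,v,z)[:2].round(0))
cr=cv2.resize(im[130:260,140:410],None,fx=2.96,fy=2.96,interpolation=cv2.INTER_CUBIC);cv2.imwrite('pics/topcrop.png',cr)
M=R.from_rotvec(ctrl.get_obs()['orientation']).as_matrix();print(np.arctan2(M[1,0],M[0,0]))
E
```

```text
stand [471. 324.]
b1 [467. 225.]
b2 [469. 147.]
b3 [471.  67.]
b4 [481. -10.]
b6 [ 478. -174.]
plate [650. 132.]
tin [ 645. -132.]
mug [ 456. -345.]
0.3878320354900314
```

View pics/topcrop.png

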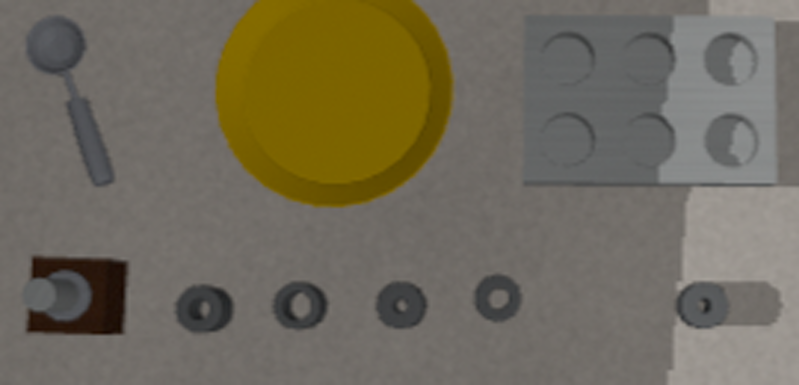

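The crop shows the bore of b1 as medium, b2 and b4 as large, and b3 and b6 as small. The gauge will confirm this. Next I move the tool above the row with its yaw straightened.

```bash
python3 -m inch '[[0,0,-0.4,0,0,0.165,-1],[0,0,-0.4,0,0,0.33,-1],[0,0,-0.4,0,0,0.494,-1],[0,0,-0.4,0,0,0.494,-1],[0,0,-0.4,0,0,0.494,-1]]'
python3 -m inch '[[0.3,-0.5,0,0,0,0,-1],[0.52,-1,0,0,0,0,-1],[0.52,-1,0,0,0,0,-1],[0.52,-1,0,0,0,0,-1],[0.52,-1,0,0,0,0,-1]]'
python3 -m inch '[[0.3,-0.5,0,0,0,0,-1],[0.52,-1,0,0,0,0,-1],[0.52,-1,0,0,0,0,-1],[0.52,-1,0,0,0,0,-1]]'
python3 -m inch '[[0.3,-0.5,0,0,0,0,-1],[0.52,-1,0,0,0,0,-1],[0.52,-1,0,0,0,0,-1],[0.52,-1,0,0,0,0,-1]]'
python3 -m inch '[[0,-0.4,0,0,0,0,-1],[0,-0.8,0,0,0,0,-1],[0,-1,0,0,0,0,-1],[0,-1,0,0,0,0,-1]]'
python3 -m inch '[[0,-0.4,0,0,0,0,-1],[0,-0.8,0,0,0,0,-1],[0,-1,0,0,0,0,-1],[0,-1,0,0,0,0,-1],[0,-1,0,0,0,0,-1],[0,-1,0,0,0,0,-1]]'
python3 - <<'E'
from vis import *
o,c,im=snap('wrist','w1');print(o['t'],o['ee_pos'],o['orientation'],o['ft_force'])
for y in(324,225,147,67,-10,-174):print(proj(c,[471,y,42]).round())
E
```

```text
t: 0.78
ee_pos: [236.3, -578.4, 282.3]
orientation: [-3.141, -0.004, 0.0]
ft_force: [-0.2, 0.1, 0.7]
width: 87.9
grasp_force: 0.0
t: 1.4
ee_pos: [314.5, -429.2, 282.8]
orientation: [3.141, 0.002, 0.0]
ft_force: [-0.1, -0.6, 0.7]
width: 88.0
grasp_force: 0.0
t: 1.9
ee_pos: [393.2, -277.8, 282.7]
orientation: [-3.142, -0.004, -0.0]
ft_force: [0.7, -0.1, 0.2]
width: 87.8
grasp_force: 0.0
t: 2.4
ee_pos: [471.7, -128.4, 282.6]
orientation: [3.141, 0.003, 0.001]
ft_force: [0.0, -0.7, -0.2]
width: 87.7
grasp_force: 0.0
t: 2.9
ee_pos: [470.9, 20.8, 282.7]
orientation: [3.141, 0.002, 0.0]
ft_force: [-0.4, 0.3, -0.7]
width: 87.9
grasp_force: 0.0
t: 3.65
ee_pos: [470.8, 169.6, 282.6]
orientation: [3.141, -0.004, -0.0]
ft_force: [-0.2, 0.3, -0.5]
width: 87.9
grasp_force: 0.0
3.65 [470.83924817 169.55601678 282.62815885] [ 3.14115950e+00 -3.81638825e-03 -2.14914590e-04] [-0.1560954   0.28904598 -0.50742908]
[208. 172.]
[279. 171.]
[337. 171.]
[397. 171.]
[449. 172.]
[537. 175.]
```

View pics/w1.png

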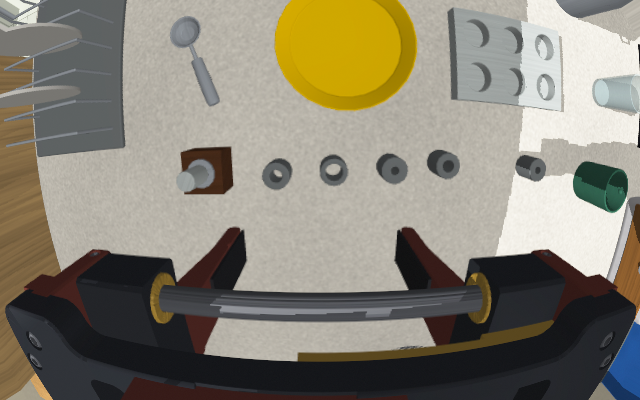

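The wrist view shows the gauge handle top at about (185,181), flange (200,173), and bushes at (277,174), (333,170), (392,168), (443,164) and (531,166). I move above the gauge for a closer look.

```bash
python3 - <<'E'
from vis import *
c=cam('wrist');o=ctrl.get_obs();print(o['ee_pos'])
print('handle',plane(c,185,181,106),'flange',plane(c,200,173,56),'stand',plane(c,207,171,50))
for u,v in((277,173),(333,169),(392,168),(443,164),(531,166)):print(plane(c,u,v,42).round(0))
E
python3 -m inch '[[0,-0.4,0,0,0,0,-1],[0,-0.8,0.2,0,0,0,-1],[0,-1,0.3,0,0,0,-1],[0,-1,0.4,0,0,0,-1],[0,-1,0.4,0,0,0,-1],[0,-1,0.4,0,0,0,-1],[0,-1,0.4,0,0,0,-1]]'
python3 - <<'E'
from vis import *
o,c,im=snap('wrist','w2');print(o['t'],o['ee_pos'],o['orientation'],o['qvel'].round(3))
for z in (106,56,50):print(proj(c,[*o['ee_pos'][:2],z]).round())
E
```

```text
[470.77855614 169.85945888 282.66004809]
handle [473.08979871 331.29839449 106.        ] flange [473.07427024 331.27455059  56.        ] stand [474.48389453 323.09114629  50.        ]
[469. 227.  42.]
[474. 153.  42.]
[476.  74.  42.]
[483.   0.  42.]
[ 485. -158.   42.]
t: 4.58
ee_pos: [471.2, 320.7, 223.7]
orientation: [-3.141, 0.002, -0.002]
ft_force: [-0.2, 0.0, 0.5]
width: 88.0
grasp_force: 0.0
4.575 [471.1811937  320.69851825 223.65559586] [-3.14081720e+00  2.38536976e-03 -2.02329490e-03] [ 0.006  0.003 -0.     0.001 -0.002  0.002]
[321. 195.]
[321. 184.]
[321. 182.]
```

View pics/w2.png

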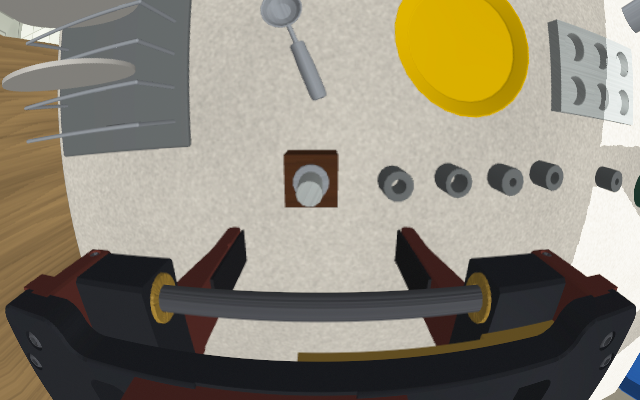

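The handle top is at (310,194) and the stand face is centred at about u=311. I compute the offset and descend.

```bash
python3 - <<'E'
from vis import *
im=cv2.imread('pics/w2.png');o,c=ctrl.get_obs(),cam('wrist')
print(o['ee_pos'])
h=cv2.cvtColor(im,cv2.COLOR_BGR2HSV)[140:220,270:350]
m=((h[...,1]<60)&(h[...,2]>0)).astype(np.uint8)
m2=np.zeros_like(m); n,l,s,ce=cv2.connectedComponentsWithStats(m)
for i in range(1,n):
    if s[i,4]>60:print(s[i]+[270,140,0,0,0],ce[i]+[270,140])
print('handle',plane(c,310,194,106),plane(c,309,193,106))
E
```

```text
[471.11055654 320.83260096 223.61324419]
[ 270  140   80   80 4606] [308.91293964 181.81155015]
handle [472.30169878 330.65445729 106.        ] [473.26534131 331.57754467 106.        ]
```

```bash
python3 -m inch '[[0.01,-0.067,0.2,0,0,0,-1],[0.01,-0.067,0.5,0,0,0,-1],[0.01,-0.067,0.8,0,0,0,-1],[0.01,-0.067,0.95,0,0,0,-1],[0.01,-0.067,0.95,0,0,0,-1],[0.01,-0.067,0.95,0,0,0,-1]]'
python3 -m inch '[[0,0,0.06,0,0,0,-1],[0,0,0.127,0,0,0,-1],[0,0,0.127,0,0,0,-1],[0,0,0.127,0,0,0,-1]]'
python3 - <<'E'
from vis import *
o,c,im=snap('wrist','w3');print(o['ee_pos'],o['ft_force'])
print(proj(c,[*o['ee_pos'][:2],106]))
cv2.imwrite('pics/w3c.png',cv2.resize(im[100:300,180:460],None,fx=2.5,fy=2.5))
E
```

```text
t: 5.38
ee_pos: [472.9, 331.8, 81.4]
orientation: [-3.141, 0.001, -0.002]
ft_force: [-0.3, -0.8, -0.7]
width: 88.0
grasp_force: 0.0
t: 5.88
ee_pos: [472.0, 331.5, 61.1]
orientation: [3.142, -0.0, -0.0]
ft_force: [0.5, 0.0, 0.1]
width: 87.9
grasp_force: 0.0
[472.02180219 331.46888057  61.07994228] [0.45663639 0.02743925 0.13724805]
[320.65727592 289.88425543]
```

View pics/w3c.png

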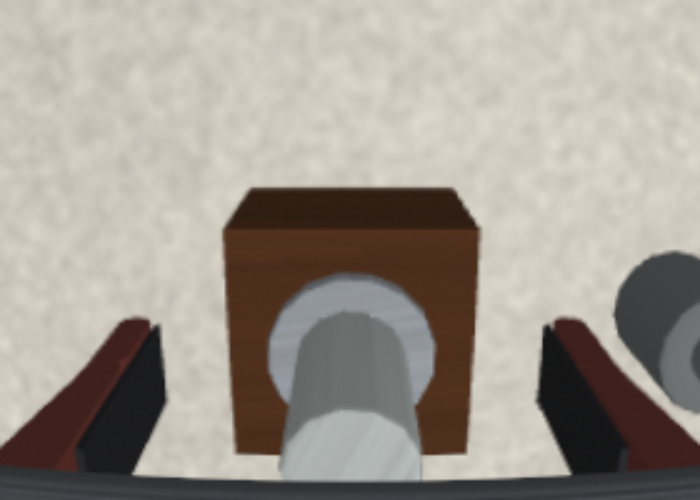

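The gauge lies centred between the fingers, with the flange centred at u≈320.6 and its far edge at v≈209. I grip it and lift it 60 mm.

```bash
python3 - <<'E'
from vis import *
o=ctrl.get_obs();c=cam('wrist');print(o['ee_pos'],plane(c,320.6,209.2,56)-[20,0,0])
# stand top far edge (v 228/2.5+100) and near edge (453/2.5+100) at z 50
print(plane(c,320,191.2,50)[0],plane(c,320,281.4,50)[0])
E
python3 -m inch '[[0,0,0,0,0,0,1],[0,0,0,0,0,0,1],[0,0,0,0,0,0,1],[0,0,0,0,0,0,1],[0,0,0,0,0,0,1],[0,0,0,0,0,0,1],[0,0,0,0,0,0,1],[0,0,0,0,0,0,1]]'
python3 -m inch '[[0,0,-0.1,0,0,0,1],[0,0,-0.2,0,0,0,1],[0,0,-0.4,0,0,0,1],[0,0,-0.6,0,0,0,1],[0,0,-0.6,0,0,0,1],[0,0,-0.6,0,0,0,1]]'
python3 - <<'E'
from vis import *
o,c,im=snap('wrist','w4');print(o['ee_pos'],o['ft_force'])
cv2.imwrite('pics/w4c.png',cv2.resize(im[100:300,180:460],None,fx=2.5,fy=2.5))
E
```

```text
[472.14347092 331.50810965  61.22723833] [473.68212591 331.48956645  56.        ]
502.6492533622928 443.0590132377322
t: 6.92
ee_pos: [472.0, 331.5, 61.1]
orientation: [-3.142, 0.0, -0.0]
ft_force: [-0.3, -0.5, -0.1]
width: 25.8
grasp_force: 30.0
t: 7.68
ee_pos: [471.7, 331.2, 150.9]
orientation: [3.141, -0.0, -0.0]
ft_force: [-0.9, -0.5, -1.7]
width: 25.7
grasp_force: 30.0
[471.67335108 331.21284759 150.94623964] [-0.90710104 -0.54310501 -1.67505949]
```

View pics/w4c.png

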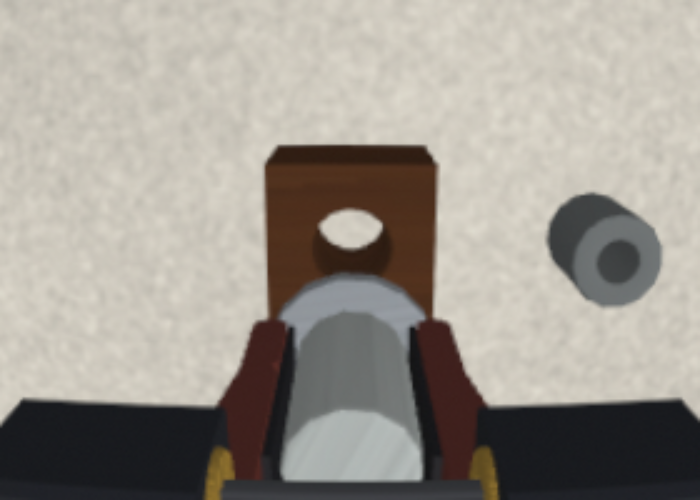

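The gauge is held straight and clear of its stand, and b1 shows at about (427,204) with a medium bore. I move to a view stance behind b1, and check grey levels from this picture for automatic ring finding.

```bash
python3 -m inch '[[-0.1,0.2,0.05,0,0,0,1],[-0.2,0.5,0.15,0,0,0,1],[-0.28,0.7,0.267,0,0,0,1],[-0.28,0.7,0.267,0,0,0,1],[-0.28,0.7,0.267,0,0,0,1],[-0.28,0.7,0.267,0,0,0,1]]'
python3 - <<'E'
from vis import *
g=cv2.imread('pics/w4.png',0);print(g[204,395:460:2]);print(g[172:226:2,428])
o,c,im=snap('wrist','w5');print(o['ee_pos'])
p=proj(c,[470,226,42]);print(p)
cv2.imwrite('pics/w5c.png',cv2.resize(im[100:300,180:460],None,fx=2.5,fy=2.5))
E
```

```text
t: 8.48
ee_pos: [430.9, 227.4, 111.3]
orientation: [-3.141, -0.001, -0.002]
ft_force: [-0.4, -0.8, -1.3]
width: 25.5
grasp_force: 30.0
[202 205 199 141  60  60  60  84 109 111 112 114  74  65  65  64  64  63
  62  62  72 110 112 114 115 196 203 204 203 205 207 207 203]
[198 197 198 202 202 105  68 102 113 113 113 113  69  60  61  63  64  64
  65  66  68 106 112 113 113 155 199]
[430.88302268 227.4265176  111.32565716]
[322.47802141 161.37142734]
```

View pics/w5c.png

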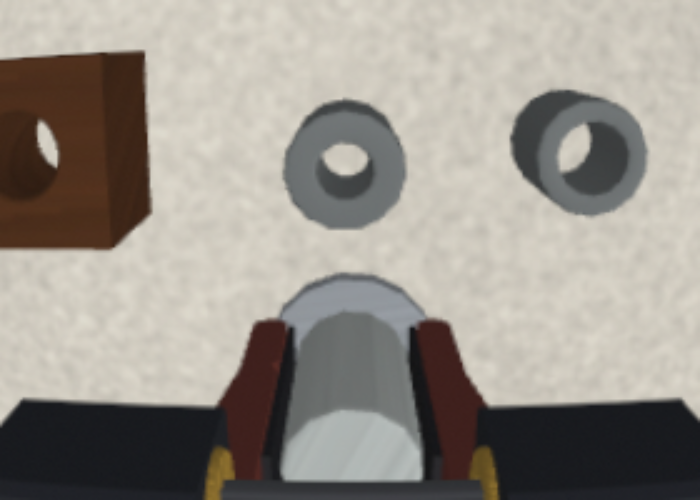

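View shows b1's top ring at about (318,167) and b2's at (416,163), with clean grey levels (ring ≈113, sides ≈62). I write a ring finder in world coordinates.

```bash
cat >> vis.py <<'E'
def fitc(P):
    A=np.c_[2*P,np.ones(len(P))]; s=np.linalg.lstsq(A,(P**2).sum(1),rcond=None)[0]; return s[:2],np.sqrt(s[2]+s[:2]@s[:2])
def rings(im,c,z=42,lo=92,hi=140):
    "rings of about 38 mm outside: centre, outer and bore diameter on plane z"
    g=cv2.cvtColor(im,cv2.COLOR_BGR2GRAY); s=cv2.cvtColor(im,cv2.COLOR_BGR2HSV)[...,1]
    m=((g>lo)&(g<hi)&(s<60)).astype(np.uint8); m=cv2.morphologyEx(m,cv2.MORPH_OPEN,np.ones((3,3)))
    cs,hr=cv2.findContours(m,cv2.RETR_CCOMP,cv2.CHAIN_APPROX_NONE); out=[]
    for i,k in enumerate(cs):
        if hr[0][i][3]>=0 or len(k)<25: continue
        f=lambda q:np.array([plane(c,*p,z)[:2] for p in q[:,0].astype(float)])
        ch=hr[0][i][2]; ctr,r=fitc(f(k))
        hole=[fitc(f(cs[j])) for j in range(len(cs)) if hr[0][j][3]==i and len(cs[j])>8]
        if 15<r<23 and hole: out.append((ctr.round(1),round(2*r,1),[(h[0].round(1),round(2*h[1],1)) for h in hole]))
    return out
E
python3 - <<'E'
from vis import *
im=cv2.imread('pics/w5.png');o=ctrl.get_obs();c=cam('wrist');print(o['ee_pos'])
for r in rings(im,c):print(r)
E
```

```text
[430.7616751  227.3712051  111.36166129]
(array([464.9, 229.7]), np.float64(35.7), [(array([464.6, 229.4]), np.float64(18.1))])
(array([472.5,  70.4]), np.float64(35.3), [(array([472.5,  70.3]), np.float64(12.7))])
(array([480.2,  -7.3]), np.float64(34.6), [(array([480.1,  -7.7]), np.float64(19.1))])
(array([469.7, 152.5]), np.float64(35.3), [(array([469.7, 152.2]), np.float64(24.4))])
```

```bash
python3 -m inch '[[0.1,-0.015,0,0,0,0,1],[0.217,-0.015,0,0,0,0,1],[0.217,-0.015,0.1,0,0,0,1],[0.217,-0.015,0.153,0,0,0,1],[0.217,-0.015,0.153,0,0,0,1]]'
python3 -m inch '[[0,0,0.02,0,0,0,1],[0,0,0.03,0,0,0,1],[0,0,0.03,0,0,0,1]]'
python3 - <<'E'
from vis import *
o,c,im=snap('wrist','w6');print(o['ee_pos'])
cv2.imwrite('pics/w6c.png',cv2.resize(im[150:300,250:400],None,fx=3.5,fy=3.5))
E
```

```text
t: 9.15
ee_pos: [461.3, 228.1, 86.8]
orientation: [3.14, -0.0, -0.004]
ft_force: [0.0, -0.4, -2.0]
width: 25.5
grasp_force: 30.0
t: 9.52
ee_pos: [462.5, 228.8, 83.7]
orientation: [-3.142, 0.0, -0.0]
ft_force: [0.4, 0.5, -1.7]
width: 25.7
grasp_force: 30.0
[462.53439553 228.76466873  83.71813819]
```

View pics/w6c.png

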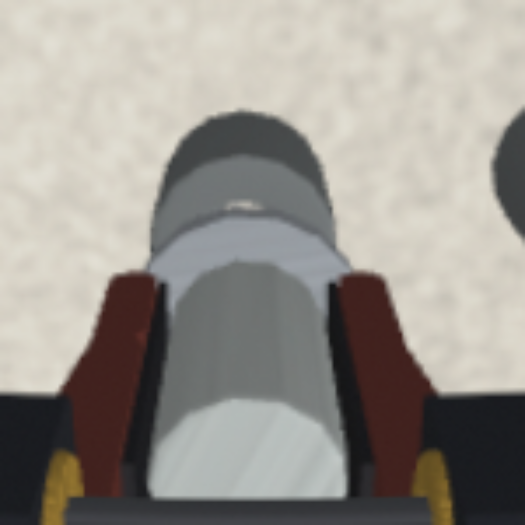

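The view shows the nose over the bore with no force; the bush sits about 1 mm left of the gauge. I correct by 1 mm and push.

```bash
python3 -m inch '[[0.006,-0.006,0,0,0,0,1],[0.006,-0.006,0,0,0,0,1],[0.006,-0.006,0.02,0,0,0,1],[0.006,-0.006,0.05,0,0,0,1],[0.006,-0.006,0.08,0,0,0,1],[0.006,-0.006,0.08,0,0,0,1]]'
python3 -m inch '[[0,0,0.007,0,0,0,1],[0,0,0.014,0,0,0,1],[0,0,0.014,0,0,0,1]]'
python3 -m inch '[[0,0,0.007,0,0,0,1],[0,0,0.007,0,0,0,1]]'
```

```text
t: 10.32
ee_pos: [463.1, 229.4, 71.1]
orientation: [3.141, -0.0, -0.002]
ft_force: [-0.4, -0.3, -1.2]
width: 25.5
grasp_force: 30.0
t: 10.7
ee_pos: [463.5, 229.6, 69.5]
orientation: [-3.142, 0.0, -0.0]
ft_force: [-0.3, -0.2, -0.9]
width: 25.8
grasp_force: 30.0
t: 10.95
ee_pos: [463.7, 229.7, 68.8]
orientation: [-3.141, 0.0, -0.001]
ft_force: [-1.9, -0.6, 3.2]
width: 25.6
grasp_force: 30.0
```

```bash
python3 -m inch '[[0,0,0.007,0,0,0,1],[0,0,0.007,0,0,0,1],[0,0,0.007,0,0,0,1]]'
python3 -m inch '[[0,0,0.007,0,0,0,1],[0,0,0.007,0,0,0,1],[0,0,0.007,0,0,0,1]]'
```

```text
t: 11.32
ee_pos: [463.8, 229.7, 68.4]
orientation: [-3.141, 0.0, -0.001]
ft_force: [-2.4, -1.8, 12.2]
width: 25.6
grasp_force: 30.0
t: 11.7
ee_pos: [464.0, 229.8, 68.2]
orientation: [-3.141, 0.0, -0.002]
ft_force: [-4.9, -2.1, 20.6]
width: 25.5
grasp_force: 30.0
```

b1: the thin step entered, and the thick step stopped at 16 mm depth with 20 N, so it is right. I lift out and go to the stance for b2.

```bash
python3 -m inch '[[0,0,-0.05,0,0,0,1],[0,0,-0.15,0,0,0,1],[0,0,-0.3,0,0,0,1],[-0.05,0.1,-0.3,0,0,0,1],[-0.213,0.4,-0.3,0,0,0,1],[-0.213,0.52,-0.3,0,0,0,1],[-0.213,0.52,-0.3,0,0,0,1],[-0.213,0.52,-0.3,0,0,0,1]]'
python3 - <<'E'
from vis import *
o,c,im=snap('wrist','w7');print(o['ee_pos'],o['ft_force'])
for r in rings(im,c):print(r)
E
```

```text
t: 12.7
ee_pos: [432.3, 151.9, 111.4]
orientation: [-3.141, 0.001, -0.001]
ft_force: [-0.8, 0.4, -2.1]
width: 25.7
grasp_force: 30.0
[432.27027901 151.86932149 111.38403118] [-0.75492913  0.42586759 -2.09560784]
(array([464.7, 229.2]), np.float64(35.7), [(array([464.7, 229.2]), np.float64(18.7))])
(array([469.6, 151.7]), np.float64(35.5), [(array([469.4, 151.6]), np.float64(24.3))])
(array([472.5,  69.8]), np.float64(35.3), [(array([472.5,  69.9]), np.float64(12.9))])
(array([480.3,  -8. ]), np.float64(35.1), [(array([480.3,  -8. ]), np.float64(19.0))])
```

```bash
python3 -m inch '[[0.12,0,0,0,0,0,1],[0.242,0,0,0,0,0,1],[0.242,0,0,0,0,0,1],[0.242,0,0.1,0,0,0,1],[0.242,0,0.17,0,0,0,1],[0.242,0,0.17,0,0,0,1]]'
python3 -m inch '[[0,0,0.02,0,0,0,1],[0,0,0.04,0,0,0,1],[0,0,0.05,0,0,0,1],[0,0,0.05,0,0,0,1]]'
python3 -m inch '[[0,0,0.01,0,0,0,1],[0,0,0.02,0,0,0,1],[0,0,0.035,0,0,0,1],[0,0,0.05,0,0,0,1],[0,0,0.05,0,0,0,1]]'
```

```text
t: 13.5
ee_pos: [466.4, 151.2, 84.5]
orientation: [3.141, -0.0, -0.005]
ft_force: [-0.3, -0.4, -0.8]
width: 25.5
grasp_force: 30.0
t: 14.0
ee_pos: [467.8, 151.6, 78.4]
orientation: [-3.142, 0.0, -0.0]
ft_force: [-0.9, 0.1, -1.2]
width: 25.6
grasp_force: 30.0
t: 14.62
ee_pos: [467.6, 151.5, 70.6]
orientation: [3.141, -0.0, -0.001]
ft_force: [-0.7, 0.6, -1.8]
width: 25.4
grasp_force: 30.0
```

```bash
python3 -m inch '[[0.003,0,0.01,0,0,0,1],[0.003,0,0.02,0,0,0,1],[0.003,0,0.02,0,0,0,1],[0.003,0,0.02,0,0,0,1]]'
python3 -m inch '[[0,0,0.01,0,0,0,1],[0,0,0.02,0,0,0,1],[0,0,0.03,0,0,0,1],[0,0,0.03,0,0,0,1]]'
python3 -m inch '[[0,0,0.01,0,0,0,1],[0,0,0.02,0,0,0,1],[0,0,0.03,0,0,0,1],[0,0,0.03,0,0,0,1]]'
```

```text
t: 15.12
ee_pos: [468.2, 151.6, 67.9]
orientation: [3.142, -0.0, -0.0]
ft_force: [-0.4, -0.3, -2.0]
width: 25.5
grasp_force: 30.0
t: 15.62
ee_pos: [468.1, 151.6, 63.2]
orientation: [3.142, -0.0, -0.001]
ft_force: [-0.6, 0.3, -1.2]
width: 25.6
grasp_force: 30.0
t: 16.12
ee_pos: [468.1, 151.6, 58.7]
orientation: [3.142, -0.0, -0.0]
ft_force: [-0.2, -0.0, -2.0]
width: 25.6
grasp_force: 30.0
```

b2: the thick step went 10 mm inside without force, so it is too loose. On to b3.

```bash
python3 -m inch '[[0,0,-0.08,0,0,0,1],[0,0,-0.2,0,0,0,1],[0,0,-0.353,0,0,0,1],[0,0.02,-0.353,0,0,0,1],[-0.1,0.2,-0.353,0,0,0,1],[-0.213,0.5,-0.353,0,0,0,1],[-0.213,0.545,-0.353,0,0,0,1],[-0.213,0.545,-0.353,0,0,0,1],[-0.213,0.545,-0.353,0,0,0,1]]'
python3 - <<'E'
from vis import *
o,c,im=snap('wrist','w8');print(o['ee_pos'],o['ft_force'])
for r in rings(im,c):print(r)
E
```

```text
t: 17.25
ee_pos: [437.0, 70.4, 111.8]
orientation: [-3.141, -0.0, -0.001]
ft_force: [-0.0, -0.1, -1.5]
width: 25.9
grasp_force: 30.0
[436.98458456  70.44337743 111.8140416 ] [-0.01488547 -0.0838668  -1.45093939]
(array([464.6, 229. ]), np.float64(35.2), [(array([464.6, 228.9]), np.float64(19.6))])
(array([469.4, 151.4]), np.float64(35.4), [(array([469.4, 151.5]), np.float64(24.8))])
(array([472.2,  69.2]), np.float64(35.4), [(array([472.2,  69.2]), np.float64(13.1))])
(array([480.1,  -8.5]), np.float64(35.1), [(array([480.2,  -8.4]), np.float64(19.2))])
```

```bash
python3 -m inch '[[0.12,0.006,0,0,0,0,1],[0.23,0.006,0,0,0,0,1],[0.23,0.006,0,0,0,0,1],[0.23,0.006,0.1,0,0,0,1],[0.23,0.006,0.155,0,0,0,1],[0.23,0.006,0.155,0,0,0,1],[0.23,0.006,0.155,0,0,0,1],[0.23,0.006,0.155,0,0,0,1]]'
python3 -m inch '[[0,0,0.013,0,0,0,1],[0,0,0.013,0,0,0,1],[0,0,0.013,0,0,0,1]]'
python3 -m inch '[[0,0,0.01,0,0,0,1],[0,0,0.01,0,0,0,1],[0,0,0.01,0,0,0,1]]'
```

```text
t: 18.3
ee_pos: [471.0, 69.0, 88.9]
orientation: [-3.142, 0.0, -0.001]
ft_force: [0.9, -0.5, -1.8]
width: 25.7
grasp_force: 30.0
t: 18.68
ee_pos: [470.8, 68.9, 86.7]
orientation: [-3.142, 0.0, -0.0]
ft_force: [-0.6, -0.1, -2.2]
width: 25.8
grasp_force: 30.0
t: 19.05
ee_pos: [470.8, 68.9, 85.1]
orientation: [3.142, -0.0, -0.0]
ft_force: [0.6, -0.0, -2.3]
width: 25.6
grasp_force: 30.0
```

```bash
python3 -m inch '[[0,0,0.007,0,0,0,1],[0,0,0.007,0,0,0,1],[0,0,0.007,0,0,0,1]]'
python3 -m inch '[[0,0,0.007,0,0,0,1],[0,0,0.007,0,0,0,1],[0,0,0.007,0,0,0,1]]'
python3 -m inch '[[0,0,0.007,0,0,0,1],[0,0,0.007,0,0,0,1],[0,0,0.007,0,0,0,1]]'
```

```text
t: 19.42
ee_pos: [471.1, 69.0, 84.2]
orientation: [-3.141, 0.0, -0.001]
ft_force: [1.1, 0.5, 0.3]
width: 25.3
grasp_force: 30.0
t: 19.8
ee_pos: [471.5, 69.1, 83.5]
orientation: [-3.141, 0.001, -0.002]
ft_force: [0.2, 1.2, 5.2]
width: 25.6
grasp_force: 30.0
t: 20.18
ee_pos: [471.8, 69.2, 83.2]
orientation: [-3.141, 0.0, -0.003]
ft_force: [-1.3, 1.4, 13.8]
width: 25.8
grasp_force: 30.0
```

```bash
python3 -m inch '[[0,0,0.007,0,0,0,1],[0,0,0.007,0,0,0,1],[0,0,0.007,0,0,0,1]]'
python3 -m inch '[[0,0,-0.05,0,0,0,1],[0,0,-0.1,0,0,0,1],[0,0,-0.205,0,0,0,1],[0,0.02,-0.205,0,0,0,1],[-0.1,0.2,-0.205,0,0,0,1],[-0.19,0.45,-0.205,0,0,0,1],[-0.19,0.51,-0.205,0,0,0,1],[-0.19,0.51,-0.205,0,0,0,1],[-0.19,0.51,-0.205,0,0,0,1]]'
python3 - <<'E'
from vis import *
o,c,im=snap('wrist','w9');print(o['ee_pos'],o['ft_force'])
for r in rings(im,c):print(r)
E
```

```text
t: 20.55
ee_pos: [472.0, 69.2, 82.9]
orientation: [-3.141, 0.0, -0.004]
ft_force: [-4.0, 1.0, 25.2]
width: 25.3
grasp_force: 30.0
t: 21.68
ee_pos: [442.8, -7.1, 111.7]
orientation: [-3.141, -0.0, -0.001]
ft_force: [0.1, -0.8, -1.4]
width: 25.7
grasp_force: 30.0
[442.79364008  -7.07381986 111.69687546] [ 0.1074329  -0.79561478 -1.44844097]
(array([464.4, 228.5]), np.float64(34.6), [(array([464.5, 228.5]), np.float64(20.0))])
(array([469.4, 151.1]), np.float64(34.8), [(array([469.5, 150.8]), np.float64(25.7))])
(array([ 477.6, -173.9]), np.float64(32.7), [(array([ 479.6, -173.7]), np.float64(13.8))])
(array([472.1,  69.1]), np.float64(35.1), [(array([472.3,  68.9]), np.float64(13.5))])
(array([480.,  -9.]), np.float64(35.2), [(array([480.,  -9.]), np.float64(19.0))])
```

b3 stopped at the nose at 25 N, so it is too tight. Next is b4.

```bash
python3 -m inch '[[0.12,0.01,0,0,0,0,1],[0.24,0.01,0,0,0,0,1],[0.24,0.01,0,0,0,0,1],[0.24,0.01,0.1,0,0,0,1],[0.24,0.01,0.165,0,0,0,1],[0.24,0.01,0.165,0,0,0,1],[0.24,0.01,0.165,0,0,0,1],[0.24,0.01,0.165,0,0,0,1]]'
python3 -m inch '[[0,0,0.02,0,0,0,1],[0,0,0.03,0,0,0,1],[0,0,0.04,0,0,0,1],[0,0,0.04,0,0,0,1]]'
python3 -m inch '[[0,0,0.01,0,0,0,1],[0,0,0.02,0,0,0,1],[0,0,0.03,0,0,0,1],[0,0,0.04,0,0,0,1],[0,0,0.04,0,0,0,1]]'
```

```text
t: 22.72
ee_pos: [478.5, -9.1, 87.2]
orientation: [3.142, -0.0, 0.001]
ft_force: [-0.3, 0.4, -1.1]
width: 25.8
grasp_force: 30.0
t: 23.22
ee_pos: [478.2, -9.1, 80.8]
orientation: [3.142, -0.0, -0.0]
ft_force: [0.5, -0.2, -2.1]
width: 25.8
grasp_force: 30.0
t: 23.85
ee_pos: [478.2, -9.1, 74.8]
orientation: [-3.142, 0.0, 0.0]
ft_force: [-0.9, 0.1, -0.9]
width: 25.7
grasp_force: 30.0
```

```bash
python3 -m inch '[[0,0,0.01,0,0,0,1],[0,0,0.02,0,0,0,1],[0,0,0.035,0,0,0,1],[0,0,0.035,0,0,0,1]]'
python3 -m inch '[[0,0,0.01,0,0,0,1],[0,0,0.01,0,0,0,1],[0,0,0.01,0,0,0,1]]'
python3 -m inch '[[0,0,0.007,0,0,0,1],[0,0,0.007,0,0,0,1],[0,0,0.007,0,0,0,1]]'
```

```text
t: 24.35
ee_pos: [478.2, -9.1, 69.5]
orientation: [-3.142, 0.0, 0.0]
ft_force: [0.0, -1.1, -1.3]
width: 25.6
grasp_force: 30.0
t: 24.72
ee_pos: [478.4, -9.1, 68.8]
orientation: [3.142, -0.0, 0.001]
ft_force: [-2.2, 0.2, 6.6]
width: 25.5
grasp_force: 30.0
t: 25.1
ee_pos: [478.6, -9.1, 68.5]
orientation: [3.142, -0.0, 0.001]
ft_force: [-3.8, 0.1, 17.2]
width: 25.5
grasp_force: 30.0
```

b4 stops at the thick step with 17 N. I push it slightly more, then go on to the last bush at place 6.

```bash
python3 -m inch '[[0,0,0.006,0,0,0,1],[0,0,0.006,0,0,0,1],[0,0,0.006,0,0,0,1]]'
python3 -m inch '[[0,0,-0.08,0,0,0,1],[0,0,-0.2,0,0,0,1],[0,0,-0.31,0,0,0,1],[0,0.02,-0.31,0,0,0,1],[-0.1,0.2,-0.31,0,0,0,1],[-0.235,0.5,-0.31,0,0,0,1],[-0.235,0.8,-0.31,0,0,0,1],[-0.235,0.8,-0.31,0,0,0,1]]'
python3 -m inch '[[0,0.15,0,0,0,0,1],[0,0.3,0,0,0,0,1],[0,0.3,0,0,0,0,1],[0,0.3,0,0,0,0,1],[0,0.3,0,0,0,0,1]]'
python3 - <<'E'
from vis import *
o,c,im=snap('wrist','w10');print(o['ee_pos'],o['ft_force'])
for r in rings(im,c):print(r)
p=proj(c,[478,-174,42]).astype(int);print(p);g=cv2.cvtColor(im,cv2.COLOR_BGR2GRAY);print(g[p[1],p[0]-40:p[0]+40:2]);print(g[p[1]-40:p[1]+40:2,p[0]])
E
```

```text
t: 25.48
ee_pos: [479.1, -9.1, 68.1]
orientation: [3.142, -0.0, 0.003]
ft_force: [-4.4, 0.4, 23.1]
width: 25.5
grasp_force: 30.0
t: 26.48
ee_pos: [442.7, -131.4, 112.2]
orientation: [3.141, -0.006, 0.0]
ft_force: [0.2, 0.7, -2.6]
width: 25.7
grasp_force: 30.0
t: 27.1
ee_pos: [442.8, -173.2, 112.5]
orientation: [-3.141, -0.001, 0.001]
ft_force: [-0.4, 0.0, -1.5]
width: 25.3
grasp_force: 30.0
[ 442.78747035 -173.15654323  112.51129363] [-0.44928109  0.03921132 -1.48052046]
(array([ 480. , -174.9]), np.float64(35.2), [(array([ 479.5, -174.8]), np.float64(12.4))])
[321 166]
[174 172 175 177 173 174 174 174 165 154 136 135 135 135 134 134 130  86
  60  58  56  55  54  56 121 144 135 134 133 133 132 132 127 156 165 169
 172 171 173 172]
[239 241 241 237 235 163  58 109 137 136 135 134 134 134 134 128 174 179
 168  60  56  57  56 115 133 134 134 133 133 133 132 215 230 234 234 233
 234 236 235 233]
```

```bash
python3 -m inch '[[0.12,0.009,0,0,0,0,1],[0.238,0.009,0,0,0,0,1],[0.238,0.009,0,0,0,0,1],[0.238,0.009,0.1,0,0,0,1],[0.238,0.009,0.165,0,0,0,1],[0.238,0.009,0.165,0,0,0,1],[0.238,0.009,0.165,0,0,0,1],[0.238,0.009,0.165,0,0,0,1]]'
python3 -m inch '[[0,0,0.015,0,0,0,1],[0,0,0.015,0,0,0,1],[0,0,0.015,0,0,0,1]]'
python3 -m inch '[[0,0,0.008,0,0,0,1],[0,0,0.008,0,0,0,1],[0,0,0.008,0,0,0,1]]'
python3 -m inch '[[0,0,0.007,0,0,0,1],[0,0,0.007,0,0,0,1],[0,0,0.007,0,0,0,1]]'
```

```text
t: 28.15
ee_pos: [478.9, -175.5, 88.3]
orientation: [3.141, -0.0, 0.001]
ft_force: [-0.4, 1.1, -1.4]
width: 25.7
grasp_force: 30.0
t: 28.52
ee_pos: [478.7, -175.4, 85.8]
orientation: [-3.142, 0.0, -0.0]
ft_force: [1.3, -0.1, -2.2]
width: 25.3
grasp_force: 30.0
t: 28.9
ee_pos: [478.8, -175.4, 84.6]
orientation: [3.142, -0.0, 0.0]
ft_force: [-0.4, -1.1, -1.2]
width: 25.7
grasp_force: 30.0
t: 29.28
ee_pos: [479.0, -175.4, 83.8]
orientation: [3.141, -0.0, 0.001]
ft_force: [0.0, 1.9, 5.4]
width: 25.3
grasp_force: 30.0
```

```bash
python3 -m inch '[[0,0,0.009,0,0,0,1],[0,0,0.013,0,0,0,1],[0,0,0.013,0,0,0,1]]'
python3 -m inch '[[0,0,-0.1,0,0,0,1],[0,0,-0.2,0,0,0,1],[0,0,-0.333,0,0,0,1],[0,-0.1,-0.333,0,0,0,1],[0,-0.4,-0.333,0,0,0,1],[0,-0.8,-0.333,0,0,0,1],[0,-1,-0.333,0,0,0,1],[0,-1,-0.333,0,0,0,1]]'
python3 -m inch '[[0,-0.3,0,0,0,0,1],[0,-0.7,0,0,0,0,1],[0,-1,0,0,0,0,1],[0,-1,0,0,0,0,1]]'
python3 -m inch '[[0,-0.3,0,0,0,0,1],[0,-0.7,0,0,0,0,1],[0,-1,0,0,0,0,1],[0,-1,0,0,0,0,1]]'
python3 -m inch '[[-0.046,-0.2,0,0,0,0,1],[-0.046,-0.376,0,0,0,0,1],[-0.046,-0.376,0,0,0,0,1],[-0.046,-0.376,0,0,0,0,1],[-0.046,-0.376,0,0,0,0,1],[-0.046,-0.376,0,0,0,0,1]]'
```

```text
t: 29.65
ee_pos: [479.5, -175.5, 83.1]
orientation: [3.141, -0.001, 0.003]
ft_force: [-2.9, 4.6, 19.9]
width: 25.7
grasp_force: 30.0
t: 30.65
ee_pos: [477.8, -23.1, 130.9]
orientation: [-3.141, -0.006, 0.002]
ft_force: [0.2, -1.0, -1.1]
width: 25.7
grasp_force: 30.0
t: 31.15
ee_pos: [478.7, 126.4, 131.1]
orientation: [-3.142, -0.005, -0.0]
ft_force: [0.2, -0.5, -2.3]
width: 25.6
grasp_force: 30.0
t: 31.65
ee_pos: [479.2, 275.8, 131.1]
orientation: [-3.141, -0.003, -0.001]
ft_force: [-0.0, -0.3, -1.1]
width: 25.9
grasp_force: 30.0
t: 32.4
ee_pos: [472.0, 330.1, 131.5]
orientation: [3.141, -0.002, -0.0]
ft_force: [-0.3, -0.3, -2.6]
width: 25.8
grasp_force: 30.0
```

b6 is too tight. Results: b1 and b4 right; b2 loose; b3 and b6 tight. Now I hang the gauge.

```bash
python3 -m inch '[[0,-0.005,0,0,0,0,1],[0,-0.005,0,0,0,0,1],[0,-0.005,0.15,0,0,0,1],[0,-0.005,0.3,0,0,0,1],[0,-0.005,0.4,0,0,0,1],[0,-0.005,0.45,0,0,0,1],[0,-0.005,0.45,0,0,0,1],[0,-0.005,0.45,0,0,0,1]]'
python3 -m inch '[[0,0,0.01,0,0,0,1],[0,0,0.01,0,0,0,1],[0,0,0.01,0,0,0,1]]'
```

```text
t: 33.4
ee_pos: [472.3, 332.0, 64.6]
orientation: [-3.141, 0.0, -0.001]
ft_force: [-0.7, -0.1, -2.7]
width: 25.9
grasp_force: 30.0
t: 33.78
ee_pos: [472.0, 331.8, 62.7]
orientation: [-3.141, 0.0, -0.0]
ft_force: [0.7, -0.2, -1.5]
width: 25.5
grasp_force: 30.0
```

```bash
python3 -m inch '[[0,0,0.007,0,0,0,1],[0,0,0.007,0,0,0,1],[0,0,0.007,0,0,0,1]]'
python3 -m inch '[[0,0,0.004,0,0,0,1],[0,0,0.004,0,0,0,1],[0,0,0.004,0,0,0,1]]'
```

```text
t: 34.15
ee_pos: [471.9, 331.7, 61.4]
orientation: [3.142, -0.0, -0.0]
ft_force: [0.2, -0.3, -1.9]
width: 25.4
grasp_force: 30.0
t: 34.52
ee_pos: [471.9, 331.8, 61.0]
orientation: [-3.141, 0.0, -0.0]
ft_force: [-1.3, -1.9, 2.6]
width: 25.6
grasp_force: 30.0
```

Seated; force changed sign. I release, rise and look.

```bash
python3 -m inch '[[0,0,0,0,0,0,-1],[0,0,0,0,0,0,-1],[0,0,0,0,0,0,-1],[0,0,0,0,0,0,-1],[0,0,0,0,0,0,-1],[0,0,0,0,0,0,-1]]'
python3 -m inch '[[0,0,-0.1,0,0,0,-1],[0,0,-0.3,0,0,0,-1],[0,0,-0.6,0,0,0,-1],[0,0,-0.8,0,0,0,-1],[0,0.1,-0.8,0,0,0,-1],[0,0.4,-0.8,0,0,0,-1],[0,0.7,-0.8,0,0,0,-1],[0,0.7,-0.8,0,0,0,-1],[0,0.7,-0.8,0,0,0,-1]]'
python3 - <<'E'
from vis import *
o,c,im=snap('wrist','w11');print(o['t'],o['ee_pos'],o['ft_force'])
for r in rings(im,c):print(r)
snap('top','top1')
cv2.imwrite('pics/w11c.png',im[0:260])
E
```

```text
t: 35.28
ee_pos: [471.9, 331.7, 60.8]
orientation: [3.142, -0.0, -0.0]
ft_force: [-1.0, -0.6, -0.1]
width: 82.4
grasp_force: 0.0
t: 36.4
ee_pos: [471.7, 226.5, 180.4]
orientation: [3.142, -0.002, -0.001]
ft_force: [0.3, -0.2, 0.6]
width: 87.9
grasp_force: 0.0
36.4 [471.71419991 226.49889427 180.44849136] [ 0.30728721 -0.18157285  0.60890498]
(array([464.7, 229.8]), np.float64(35.4), [(array([464.7, 229.5]), np.float64(18.9))])
(array([ 479.9, -173.2]), np.float64(32.8), [(array([ 479.9, -172.9]), np.float64(15.0))])
(array([469.8, 152. ]), np.float64(34.7), [(array([469.8, 152.1]), np.float64(25.2))])
(array([472.5,  70.1]), np.float64(34.6), [(array([472.6,  70.1]), np.float64(13.9))])
(array([480.1,  -8.1]), np.float64(34.5), [(array([479.9,  -8. ]), np.float64(19.9))])
```

View pics/w11c.png

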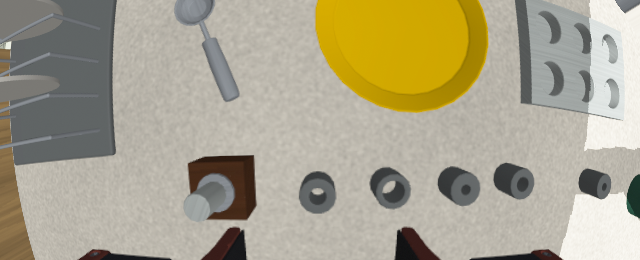

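The gauge hangs upright in its stand and the bushes have not moved. I grasp b1 first, and measure plate and tin from the top image.

```bash
python3 - <<'E'
from vis import *
c=cam('top');im=cv2.imread('pics/top1.png')
for a in ((568,58),(650,58),(731,58),(568,140),(650,140),(730,140)):print(plane(c,a[0]/2.963+140,a[1]/2.963+130,24)[:2].round(1))
h=cv2.cvtColor(im,cv2.COLOR_BGR2HSV);m=((h[...,0]>18)&(h[...,0]<35)&(h[...,1]>150)).astype(np.uint8)
k=max(cv2.findContours(m,0,1)[0],key=cv2.contourArea);P=np.array([plane(c,*p,18)[:2] for p in k[:,0].astype(float)]);print('plate',fitc(P))
E
python3 -m inch '[[-0.055,-0.021,0.2,0,0,0,-0.36],[-0.055,-0.021,0.5,0,0,0,-0.36],[-0.055,-0.021,0.75,0,0,0,-0.36],[-0.055,-0.021,0.8,0,0,0,-0.36],[-0.055,-0.021,0.9,0,0,0,-0.36],[-0.055,-0.021,0.98,0,0,0,-0.36],[-0.055,-0.021,0.98,0,0,0,-0.36]]'
python3 -m inch '[[0,0,0.06,0,0,0,-0.36],[0,0,0.06,0,0,0,-0.36],[0,0,0.06,0,0,0,-0.36]]'
python3 -m inch '[[0,0,0,0,0,0,1],[0,0,0,0,0,0,1],[0,0,0,0,0,0,1],[0,0,0,0,0,0,1],[0,0,0,0,0,0,1]]'
```

```text
[679.1 -62.1]
[ 681.1 -129.9]
[ 683.1 -197. ]
[610.6 -63.8]
[ 612.6 -131.3]
[ 614.5 -197.1]
plate (array([649.6593276 , 132.12236169]), np.float64(97.39729123150389))
t: 37.38
ee_pos: [463.5, 229.9, 33.5]
orientation: [3.141, -0.0, -0.001]
ft_force: [0.4, -0.3, 0.5]
width: 59.7
grasp_force: 0.0
t: 37.75
ee_pos: [463.8, 229.9, 25.0]
orientation: [-3.141, 0.0, -0.0]
ft_force: [0.3, -0.5, 0.5]
width: 59.6
grasp_force: 0.0
t: 38.38
ee_pos: [463.7, 229.9, 25.0]
orientation: [-3.142, 0.0, -0.0]
ft_force: [-0.5, 0.0, 2.9]
width: 36.3
grasp_force: 30.0
```

b1 is gripped. I lift it and carry it to a stance before the near-left pocket for a close look.

```bash
python3 -m inch '[[0,0,-0.1,0,0,0,1],[0,0,-0.3,0,0,0,1],[0,0,-0.45,0,0,0,1],[0.1,0.2,-0.45,0,0,0,1],[0.3,0.5,-0.45,0,0,0,1],[0.5,0.8,-0.45,0,0,0,1],[0.65,0.98,-0.45,0,0,0,1],[0.65,0.98,-0.45,0,0,0,1]]'
python3 -m inch '[[0,0.2,0,0,0,0,1],[0,0.5,0,0,0,0,1],[0,0.8,0,0,0,0,1],[0,0.98,0,0,0,0,1],[0,0.98,0,0,0,0,1],[0,0.98,0,0,0,0,1],[0,0.98,0,0,0,0,1]]'
python3 - <<'E'
from vis import *
o,c,im=snap('wrist','w12');print(o['ee_pos'],o['ft_force'],o['width'])
print(proj(c,[611,-64,24]),proj(c,[679,-62,24]))
cv2.imwrite('pics/w12c.png',cv2.resize(im[20:300,180:480],None,fx=2.1,fy=2.1))
E
```

```text
t: 39.38
ee_pos: [562.7, 81.1, 93.3]
orientation: [-3.141, 0.005, -0.003]
ft_force: [-0.1, 1.2, -0.9]
width: 36.4
grasp_force: 30.0
t: 40.25
ee_pos: [560.9, -62.7, 92.4]
orientation: [-3.141, -0.002, 0.0]
ft_force: [-0.4, 0.6, 0.0]
width: 36.1
grasp_force: 30.0
[560.92738588 -62.74445766  92.4472469 ] [-0.36033618  0.60289022  0.00544661] 36.076258112764584
[322.30492421 146.93581908] [319.75695244  56.21393139]
```

View pics/w12c.png

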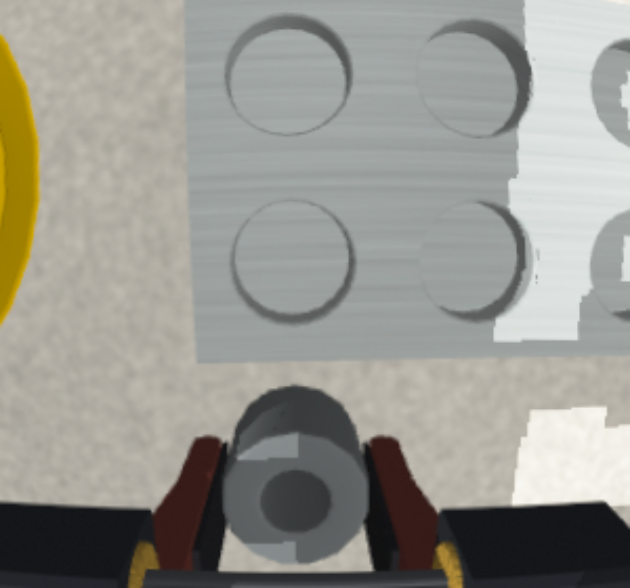

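The view shows the near-left pocket at (320,144.8), the far-left pocket at (317.4,55.7), and the held bush's top ring centred at u≈321, v≈257.

```bash
python3 - <<'E'
from vis import *
o=ctrl.get_obs();c=cam('wrist');print(o['ee_pos'])
print(plane(c,320,144.8,24),plane(c,317.4,55.7,24))
zt=o['ee_pos'][2]+17
print('held',plane(c,296/2.1+180,498/2.1+20,zt), rings(cv2.imread('pics/w12.png'),c,zt,lo=88,hi=150))
# visible edges: top front edge v=432, rear edge v=563
print(plane(c,321,432/2.1+20,zt),plane(c,321,563/2.1+20,zt))
E
```

```text
[560.95325282 -62.85354605  92.39535925]
[612.62670382 -62.39455325  24.        ] [679.40679501 -60.3866081   24.        ]
held [563.40607342 -63.04052589 109.39535925] [(array([562.7, -62.7]), np.float64(35.6), [(array([562.5, -62.9]), np.float64(18.6))])]
[580.86038974 -63.0206276  109.39535925] [544.40853514 -63.11642819 109.39535925]
```

```bash
python3 -m inch '[[0.15,-0.003,0,0,0,0,1],[0.33,-0.003,0,0,0,0,1],[0.33,-0.003,0.1,0,0,0,1],[0.33,-0.003,0.24,0,0,0,1],[0.33,-0.003,0.26,0,0,0,1],[0.33,-0.003,0.26,0,0,0,1],[0.33,-0.003,0.26,0,0,0,1],[0.33,-0.003,0.26,0,0,0,1]]'
python3 -m inch '[[0,0,0.02,0,0,0,1],[0,0,0.035,0,0,0,1],[0,0,0.035,0,0,0,1],[0,0,0.035,0,0,0,1]]'
python3 -m inch '[[0,0,0.02,0,0,0,1],[0,0,0.04,0,0,0,1],[0,0,0.04,0,0,0,1],[0,0,0.04,0,0,0,1]]'
```

```text
t: 41.3
ee_pos: [610.9, -63.8, 53.9]
orientation: [3.142, -0.0, 0.002]
ft_force: [0.3, 0.6, -0.6]
width: 36.1
grasp_force: 30.0
t: 41.8
ee_pos: [610.5, -63.7, 48.0]
orientation: [-3.142, 0.0, 0.0]
ft_force: [-0.6, 0.8, -0.3]
width: 36.3
grasp_force: 30.0
t: 42.3
ee_pos: [610.5, -63.6, 42.0]
orientation: [-3.141, 0.0, 0.0]
ft_force: [0.4, 0.5, -0.3]
width: 36.0
grasp_force: 30.0
```

```bash
python3 -m inch '[[0,0,0.03,0,0,0,1],[0,0,0.06,0,0,0,1],[0,0,0.076,0,0,0,1],[0,0,0.076,0,0,0,1],[0,0,0.076,0,0,0,1]]'
python3 -m inch '[[0,0,0.008,0,0,0,1],[0,0,0.008,0,0,0,1],[0,0,0.008,0,0,0,1]]'
```

```text
t: 42.92
ee_pos: [610.5, -63.6, 30.6]
orientation: [-3.141, 0.0, 0.0]
ft_force: [1.3, 1.4, -1.6]
width: 36.5
grasp_force: 30.0
t: 43.3
ee_pos: [610.7, -63.7, 29.6]
orientation: [3.142, -0.0, 0.0]
ft_force: [0.7, 0.5, -0.2]
width: 36.2
grasp_force: 30.0
```

```bash
python3 -m inch '[[0,0,0,0,0,0,-0.36],[0,0,0,0,0,0,-0.36],[0,0,0,0,0,0,-0.36],[0,0,0,0,0,0,-0.36]]'
python3 -m inch '[[0,0,-0.1,0,0,0,-0.36],[0,0,-0.4,0,0,0,-0.36],[0,0,-0.667,0,0,0,-0.36],[-0.2,-0.1,-0.667,0,0,0,-0.36],[-0.6,-0.3,-0.667,0,0,0,-0.36],[-0.88,-0.369,-0.667,0,0,0,-0.36],[-0.88,-0.369,-0.667,0,0,0,-0.36],[-0.88,-0.369,-0.667,0,0,0,-0.36],[-0.88,-0.369,-0.667,0,0,0,-0.36]]'
python3 - <<'E'
from vis import *
o,c,im=snap('wrist','w13');print(o['t'],o['ee_pos'],o['width'])
for r in rings(im,c):print(r)
print('tin',rings(im,c,46,lo=80,hi=150))
E
```

```text
t: 43.8
ee_pos: [610.5, -63.7, 29.5]
orientation: [3.142, -0.0, -0.0]
ft_force: [0.0, -0.1, 0.4]
width: 59.0
grasp_force: 0.0
t: 44.92
ee_pos: [480.4, -8.6, 130.1]
orientation: [3.141, -0.001, 0.003]
ft_force: [-0.1, 0.2, -1.1]
width: 59.9
grasp_force: 0.0
44.925 [480.40806491  -8.63773385 130.0722228 ] 59.85031496832698
(array([469.5, 151.2]), np.float64(35.0), [(array([469.8, 150.9]), np.float64(25.8))])
(array([472.3,  69.4]), np.float64(35.3), [(array([472.6,  69. ]), np.float64(13.7))])
(array([ 480., -174.]), np.float64(34.5), [(array([ 479.8, -173.5]), np.float64(13.7))])
(array([479.7,  -8.9]), np.float64(35.4), [(array([479.7,  -9.1]), np.float64(19.0))])
(array([596. , 295.4]), np.float64(43.5), [(array([612.5, 307.8]), np.float64(5.1))])
(array([667. , 328.4]), np.float64(42.7), [(array([667.5, 330.9]), np.float64(17.9))])
(array([612.7, -64.4]), np.float64(36.0), [(array([612.6, -64.4]), np.float64(19.2))])
tin [(array([471.1, 148.6]), np.float64(35.5), [(array([470.8, 148.4]), np.float64(23.6))]), (array([474. ,  68.1]), np.float64(35.5), [(array([473.8,  67.7]), np.float64(12.0))]), (array([ 481.2, -171. ]), np.float64(34.7), [(array([ 480.9, -171.1]), np.float64(12.7))]), (array([481.1,  -8.8]), np.float64(35.7), [(array([480.9,  -8.9]), np.float64(17.8))]), (array([612. , -62.6]), np.float64(36.9), [(array([611.6, -63.4]), np.float64(18.1))])]
```

b1 is down in its pocket, showing in the ring list at (612.6,-64.4), and nothing has shifted. I grasp b4 and carry it to the far-left pocket.

```bash
python3 -m inch '[[-0.006,0.002,0.2,0,0,0,-0.36],[-0.006,0.002,0.4,0,0,0,-0.36],[-0.006,0.002,0.55,0,0,0,-0.36],[-0.006,0.002,0.65,0,0,0,-0.36],[-0.006,0.002,0.7,0,0,0,-0.36],[-0.006,0.002,0.7,0,0,0,-0.36],[-0.006,0.002,0.7,0,0,0,-0.36]]'
python3 -m inch '[[0,0,0,0,0,0,1],[0,0,0,0,0,0,1],[0,0,0,0,0,0,1],[0,0,0,0,0,0,1],[0,0,0,0,0,0,1]]'
python3 -m inch '[[0,0,-0.1,0,0,0,1],[0,0,-0.3,0,0,0,1],[0,0,-0.467,0,0,0,1],[0.2,0.1,-0.467,0,0,0,1],[0.5,0.2,-0.467,0,0,0,1],[0.8,0.3,-0.467,0,0,0,1],[1,0.35,-0.467,0,0,0,1],[1,0.35,-0.467,0,0,0,1],[1,0.35,-0.467,0,0,0,1],[1,0.35,-0.467,0,0,0,1]]'
python3 - <<'E'
from vis import *
o,c,im=snap('wrist','w14');print(o['t'],o['ee_pos'],o['width'])
zt=o['ee_pos'][2]+17
print(rings(im,c,zt,lo=88,hi=150))
p=proj(c,[679.4,-60.4,24]);print(p)
g=cv2.medianBlur(cv2.cvtColor(im,cv2.COLOR_BGR2GRAY),3)
h=cv2.HoughCircles(g[int(p[1])-50:int(p[1])+50,int(p[0])-50:int(p[0])+50],cv2.HOUGH_GRADIENT,1.2,25,param1=80,param2=12,minRadius=22,maxRadius=36)
if h is not None:
  for q in h[0][:3]:print(q,plane(c,q[0]+int(p[0])-50,q[1]+int(p[1])-50,24))
E
```

```text
t: 45.85
ee_pos: [478.3, -8.6, 25.1]
orientation: [3.142, -0.0, 0.002]
ft_force: [-0.2, 0.1, 0.2]
width: 59.6
grasp_force: 0.0
t: 46.48
ee_pos: [477.9, -8.6, 24.8]
orientation: [3.142, -0.0, 0.001]
ft_force: [-1.8, 0.0, 6.2]
width: 36.0
grasp_force: 30.0
t: 47.72
ee_pos: [626.2, -60.7, 94.6]
orientation: [-3.141, -0.0, 0.002]
ft_force: [0.3, 0.3, -0.4]
width: 35.9
grasp_force: 30.0
47.725 [626.15752446 -60.71131898  94.5944321 ] 35.9467876878022
[(array([628.7, -60.4]), np.float64(35.9), [(array([628.4, -60.8]), np.float64(18.6))])]
[320.11881761 142.33589652]
[49.800003 49.800003 28.84    ] [679.80478615 -60.16132718  24.        ]
```

```bash
python3 -m inch '[[0.15,-0.006,0,0,0,0,1],[0.337,-0.006,0,0,0,0,1],[0.337,-0.006,0.1,0,0,0,1],[0.337,-0.006,0.24,0,0,0,1],[0.337,-0.006,0.275,0,0,0,1],[0.337,-0.006,0.275,0,0,0,1],[0.337,-0.006,0.275,0,0,0,1],[0.337,-0.006,0.275,0,0,0,1]]'
python3 -m inch '[[0,0,0.02,0,0,0,1],[0,0,0.035,0,0,0,1],[0,0,0.035,0,0,0,1],[0,0,0.035,0,0,0,1]]'
python3 -m inch '[[0,0,0.02,0,0,0,1],[0,0,0.04,0,0,0,1],[0,0,0.04,0,0,0,1],[0,0,0.04,0,0,0,1]]'
```

```text
t: 48.78
ee_pos: [678.6, -60.3, 54.0]
orientation: [3.141, -0.0, 0.002]
ft_force: [-0.1, 0.8, -0.7]
width: 36.5
grasp_force: 30.0
t: 49.28
ee_pos: [678.2, -60.2, 48.0]
orientation: [-3.142, 0.0, 0.0]
ft_force: [-1.0, -0.7, -0.6]
width: 36.0
grasp_force: 30.0
t: 49.78
ee_pos: [678.2, -60.2, 42.0]
orientation: [-3.142, 0.0, 0.0]
ft_force: [1.1, -0.4, -0.9]
width: 36.2
grasp_force: 30.0
```

```bash
python3 -m inch '[[0,0,0.03,0,0,0,1],[0,0,0.06,0,0,0,1],[0,0,0.084,0,0,0,1],[0,0,0.084,0,0,0,1],[0,0,0.084,0,0,0,1]]'
python3 -m inch '[[0,0,0,0,0,0,-0.36],[0,0,0,0,0,0,-0.36],[0,0,0,0,0,0,-0.36],[0,0,0,0,0,0,-0.36]]'
python3 -m inch '[[0,0,-0.1,0,0,0,-0.36],[0,0,-0.4,0,0,0,-0.36],[0,0,-0.667,0,0,0,-0.36],[-0.2,-0.1,-0.667,0,0,0,-0.36],[-0.6,-0.3,-0.667,0,0,0,-0.36],[-0.9,-0.5,-0.667,0,0,0,-0.36],[-0.9,-0.5,-0.667,0,0,0,-0.36]]'
python3 -m inch '[[-0.3,-0.2,0,0,0,0,-0.36],[-0.48,-0.363,0,0,0,0,-0.36],[-0.48,-0.363,0,0,0,0,-0.36],[-0.48,-0.363,0,0,0,0,-0.36],[-0.48,-0.363,0,0,0,0,-0.36]]'
python3 - <<'E'
from vis import *
o,c,im=snap('wrist','w15');print(o['t'],o['ee_pos'],o['width'])
for r in rings(im,c):print(r)
print('tin',rings(im,c,46,lo=80,hi=150))
E
```

```text
t: 50.4
ee_pos: [678.1, -60.2, 29.3]
orientation: [-3.142, 0.0, 0.0]
ft_force: [-0.7, -0.6, -0.0]
width: 36.4
grasp_force: 30.0
t: 50.9
ee_pos: [678.2, -60.3, 29.5]
orientation: [-3.142, 0.0, -0.0]
ft_force: [1.0, 0.4, -0.4]
width: 59.8
grasp_force: 0.0
t: 51.78
ee_pos: [539.6, 16.3, 130.2]
orientation: [-3.141, -0.003, 0.004]
ft_force: [1.1, 0.2, 0.1]
width: 59.4
grasp_force: 0.0
t: 52.4
ee_pos: [472.8, 68.7, 129.9]
orientation: [-3.142, 0.002, -0.002]
ft_force: [0.9, -0.3, -0.6]
width: 59.4
grasp_force: 0.0
52.4 [472.84434349  68.68918646 129.85692664] 59.419796898243355
(array([472.4,  69.3]), np.float64(35.1), [(array([472.4,  69.3]), np.float64(13.3))])
(array([ 479.6, -173.6]), np.float64(34.1), [(array([ 479.8, -173.3]), np.float64(14.1))])
(array([612.5, -65.4]), np.float64(35.9), [(array([612.4, -65.1]), np.float64(19.7))])
(array([666. , 336.6]), np.float64(43.1), [(array([667.3, 340.3]), np.float64(17.6))])
tin [(array([473.7,  69.5]), np.float64(35.4), [(array([473.8,  69.3]), np.float64(12.1))]), (array([ 481.1, -169.6]), np.float64(34.7), [(array([ 480.8, -169.5]), np.float64(12.9))]), (array([611.6, -63. ]), np.float64(36.0), [(array([611.4, -62.9]), np.float64(18.6))])]
```

b2 isn't in the ring list; I'll look.

View pics/w15.png

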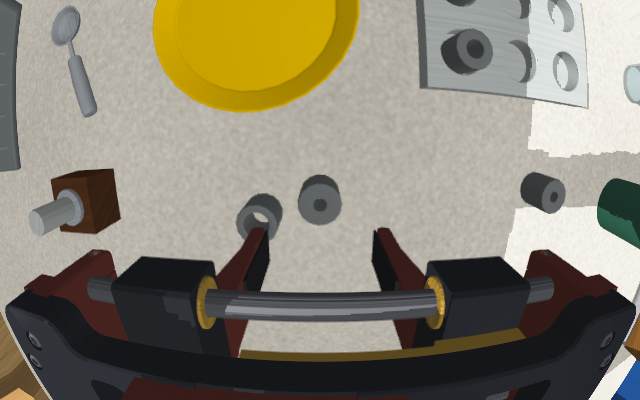

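b2 has been knocked aside, now at about (258,220), partly hidden by a finger. I back off for a clean measurement.

```bash
python3 -m inch '[[-0.2,-0.15,-0.1,0,0,0,-0.36],[-0.4,-0.35,-0.1,0,0,0,-0.36],[-0.4,-0.35,-0.1,0,0,0,-0.36],[-0.4,-0.35,-0.1,0,0,0,-0.36],[-0.4,-0.35,-0.1,0,0,0,-0.36]]'
python3 - <<'E'
from vis import *
o,c,im=snap('wrist','w16');print(o['t'],o['ee_pos'],o['width'])
for r in rings(im,c):print(r)
E
```

```text
t: 53.08
ee_pos: [412.3, 121.3, 144.5]
orientation: [-3.142, 0.002, -0.001]
ft_force: [0.0, -0.1, 0.1]
width: 59.4
grasp_force: 0.0
53.075 [412.26661197 121.26955108 144.53117911] 59.411833268844866
(array([453.7, 125. ]), np.float64(35.5), [(array([453.6, 124.9]), np.float64(24.8))])
(array([472.3,  69.5]), np.float64(35.3), [(array([472.1,  69.3]), np.float64(13.1))])
```

b2 is now at (453.7,125.0), only 59 mm from b3. I turn the hand 35° so that neither finger meets b3, and grasp b2.

```bash
python3 -m inch '[[0.1,-0.024,0.1,0,0,0.2,-0.36],[0.27,-0.024,0.2,0,0,0.4,-0.36],[0.27,-0.024,0.4,0,0,0.6,-0.36],[0.27,-0.024,0.4,0,0,0.778,-0.36],[0.27,-0.024,0.4,0,0,0.778,-0.36],[0.27,-0.024,0.4,0,0,0.778,-0.36]]'
python3 -m inch '[[0,0,0.15,0,0,0,-0.36],[0,0,0.3,0,0,0,-0.36],[0,0,0.397,0,0,0,-0.36],[0,0,0.397,0,0,0,-0.36],[0,0,0.397,0,0,0,-0.36]]'
python3 - <<'E'
from vis import *
o,c,im=snap('wrist','w17');print(o['t'],o['ee_pos'],o['width'],o['ft_force'])
for r in rings(im,c):print(r)
E
```

```text
t: 53.88
ee_pos: [452.2, 125.2, 84.7]
orientation: [-2.997, 0.942, -0.001]
ft_force: [-0.3, 0.6, -0.1]
width: 59.8
grasp_force: 0.0
t: 54.5
ee_pos: [452.2, 125.5, 25.5]
orientation: [-2.996, 0.944, -0.001]
ft_force: [-0.2, -0.0, 0.1]
width: 59.8
grasp_force: 0.0
54.5 [452.17856898 125.45490946  25.46180572] 59.75369121912369 [-0.22251251 -0.04690886  0.08029222]
(array([454.2, 124.9]), np.float64(35.8), [(array([454. , 124.7]), np.float64(23.9))])
(array([472.6,  69.7]), np.float64(35.7), [(array([472.5,  69.5]), np.float64(12.3))])
```

```bash
python3 -m inch '[[0,0,0,0,0,0,1],[0,0,0,0,0,0,1],[0,0,0,0,0,0,1],[0,0,0,0,0,0,1],[0,0,0,0,0,0,1]]'
python3 -m inch '[[0,0,-0.15,0,0,0,1],[0,0,-0.35,0,0,0,1],[0,0,-0.46,0,0,-0.2,1],[0,0,-0.46,0,0,-0.4,1],[0,0,-0.46,0,0,-0.6,1],[0,0,-0.46,0,0,-0.778,1],[0,0,-0.46,0,0,-0.778,1],[0,0,-0.46,0,0,-0.778,1]]'
python3 -m inch '[[0.3,-0.1,0,0,0,0,1],[0.6,-0.2,0,0,0,0,1],[0.97,-0.283,0,0,0,0,1],[0.97,-0.283,0,0,0,0,1],[0.97,-0.283,0,0,0,0,1]]'
python3 -m inch '[[0.18,0,0,0,0,0,1],[0.18,0,0.1,0,0,0,1],[0.18,0,0.3,0,0,0,1],[0.18,0,0.38,0,0,0,1],[0.18,0,0.41,0,0,0,1],[0.18,0,0.41,0,0,0,1],[0.18,0,0.41,0,0,0,1]]'
```

```text
t: 55.18
ee_pos: [451.9, 125.4, 25.3]
orientation: [-2.996, 0.945, -0.001]
ft_force: [-0.7, -0.8, 4.7]
width: 35.8
grasp_force: 30.0
t: 56.18
ee_pos: [451.6, 125.3, 93.8]
orientation: [3.142, -0.005, -0.001]
ft_force: [0.2, -0.2, -0.9]
width: 36.4
grasp_force: 30.0
t: 56.8
ee_pos: [596.1, 167.5, 93.2]
orientation: [3.141, -0.002, -0.003]
ft_force: [-0.2, 0.1, -0.8]
width: 36.2
grasp_force: 30.0
t: 57.68
ee_pos: [624.8, 167.9, 33.3]
orientation: [-3.141, 0.0, -0.002]
ft_force: [0.5, 0.5, -0.4]
width: 36.2
grasp_force: 30.0
```

```bash
python3 -m inch '[[0,0,0.015,0,0,0,1],[0,0,0.015,0,0,0,1],[0,0,0.015,0,0,0,1]]'
python3 -m inch '[[0,0,0,0,0,0,-0.36],[0,0,0,0,0,0,-0.36],[0,0,0,0,0,0,-0.36],[0,0,0,0,0,0,-0.36]]'
python3 -m inch '[[0,0,-0.1,0,0,0,-0.36],[0,0,-0.4,0,0,0,-0.36],[0,0,-0.667,0,0,0,-0.36],[-0.2,0.1,-0.667,0,0,0,-0.36],[-0.6,0.3,-0.667,0,0,0,-0.36],[-0.9,0.6,-0.667,0,0,0,-0.36],[-0.9,0.657,-0.667,0,0,0,-0.36]]'
python3 -m inch '[[-0.124,0,0,0,0,0,-0.36],[-0.124,0,0,0,0,0,-0.36],[-0.124,0,0,0,0,0,-0.36]]'
python3 - <<'E'
from vis import *
o,c,im=snap('wrist','w18');print(o['t'],o['ee_pos'],o['width'])
for r in rings(im,c):print(r)
E
```

```text
t: 58.05
ee_pos: [624.3, 167.8, 30.3]
orientation: [-3.142, 0.0, -0.0]
ft_force: [0.1, -0.5, -1.0]
width: 36.3
grasp_force: 30.0
t: 58.55
ee_pos: [624.3, 167.8, 30.2]
orientation: [3.142, -0.0, 0.0]
ft_force: [-1.0, 0.0, 0.5]
width: 59.9
grasp_force: 0.0
t: 59.42
ee_pos: [485.9, 67.7, 130.9]
orientation: [3.141, -0.002, -0.003]
ft_force: [0.1, 0.4, 0.3]
width: 60.0
grasp_force: 0.0
t: 59.8
ee_pos: [472.4, 69.6, 130.9]
orientation: [-3.141, -0.0, -0.003]
ft_force: [0.4, 0.6, -0.3]
width: 59.9
grasp_force: 0.0
59.8 [472.39195236  69.6164006  130.87622252] 59.89062102089767
(array([472.4,  69.4]), np.float64(35.1), [(array([472.4,  69.3]), np.float64(13.3))])
(array([ 479.8, -173.6]), np.float64(34.3), [(array([ 479.9, -173.4]), np.float64(14.0))])
(array([612.6, -65.3]), np.float64(35.8), [(array([612.5, -65.3]), np.float64(19.7))])
(array([627.3, 169.1]), np.float64(35.5), [(array([627.4, 169.2]), np.float64(25.4))])
(array([665.6, 336.6]), np.float64(43.6), [(array([667.8, 340.8]), np.float64(17.7))])
```

```bash
python3 -m inch '[[-0.003,0.002,0.2,0,0,0,-0.36],[-0.003,0.002,0.4,0,0,0,-0.36],[-0.003,0.002,0.55,0,0,0,-0.36],[-0.003,0.002,0.65,0,0,0,-0.36],[-0.003,0.002,0.705,0,0,0,-0.36],[-0.003,0.002,0.705,0,0,0,-0.36],[-0.003,0.002,0.705,0,0,0,-0.36]]'
python3 -m inch '[[0,0,0,0,0,0,1],[0,0,0,0,0,0,1],[0,0,0,0,0,0,1],[0,0,0,0,0,0,1],[0,0,0,0,0,0,1]]'
python3 -m inch '[[0,0,-0.15,0,0,0,1],[0,0,-0.35,0,0,0,1],[0,0,-0.46,0,0,0,1],[0.3,-0.1,-0.46,0,0,0,1],[0.6,-0.15,-0.46,0,0,0,1],[0.9,-0.177,-0.46,0,0,0,1],[1,-0.177,-0.46,0,0,0,1],[1,-0.177,-0.46,0,0,0,1],[1,-0.177,-0.46,0,0,0,1]]'
python3 -m inch '[[0.024,0,0.1,0,0,0,1],[0.024,0,0.25,0,0,0,1],[0.024,0,0.37,0,0,0,1],[0.024,0,0.4,0,0,0,1],[0.024,0,0.4,0,0,0,1],[0.024,0,0.4,0,0,0,1]]'
```

```text
t: 60.72
ee_pos: [470.8, 69.0, 25.1]
orientation: [-3.141, 0.0, -0.002]
ft_force: [0.9, -0.3, 0.3]
width: 59.7
grasp_force: 0.0
t: 61.35
ee_pos: [470.5, 69.0, 24.9]
orientation: [-3.142, 0.0, -0.001]
ft_force: [-0.5, 0.2, 6.4]
width: 37.3
grasp_force: 30.0
t: 62.48
ee_pos: [618.1, 95.2, 92.9]
orientation: [3.141, -0.0, -0.004]
ft_force: [-0.1, -0.7, -0.1]
width: 37.4
grasp_force: 30.0
t: 63.22
ee_pos: [624.3, 95.5, 34.1]
orientation: [-3.141, 0.0, -0.002]
ft_force: [-0.2, -0.1, -0.6]
width: 37.4
grasp_force: 30.0
```

```bash
python3 -m inch '[[0,0,0.01,0,0,0,1],[0,0,0.022,0,0,0,1],[0,0,0.022,0,0,0,1],[0,0,0.022,0,0,0,1]]'
python3 -m inch '[[0,0,0,0,0,0,-0.36],[0,0,0,0,0,0,-0.36],[0,0,0,0,0,0,-0.36],[0,0,0,0,0,0,-0.36]]'
python3 -m inch '[[0,0,-0.1,0,0,0,-0.36],[0,0,-0.4,0,0,0,-0.36],[0,0,-0.667,0,0,0,-0.36],[-0.3,0.2,-0.667,0,0,0,-0.36],[-0.6,0.5,-0.667,0,0,0,-0.36],[-0.9,0.8,-0.667,0,0,0,-0.36],[-0.97,0.9,-0.667,0,0,0,-0.36]]'
python3 -m inch '[[0,0.3,0,0,0,0,-0.36],[0,0.6,0,0,0,0,-0.36],[0,0.9,0,0,0,0,-0.36],[0,0.9,0,0,0,0,-0.36],[0,0.9,0,0,0,0,-0.36],[0,0.9,0,0,0,0,-0.36]]'
python3 - <<'E'
from vis import *
o,c,im=snap('wrist','w19');print(o['t'],o['ee_pos'],o['width'])
for r in rings(im,c):print(r)
E
```

```text
t: 63.72
ee_pos: [623.8, 95.5, 30.3]
orientation: [-3.142, 0.0, -0.0]
ft_force: [-0.2, -0.9, 0.4]
width: 37.6
grasp_force: 30.0
t: 64.22
ee_pos: [623.8, 95.5, 30.2]
orientation: [3.142, -0.0, -0.0]
ft_force: [0.3, -0.1, 0.4]
width: 59.4
grasp_force: 0.0
t: 65.1
ee_pos: [475.8, -40.9, 131.1]
orientation: [3.142, -0.003, -0.001]
ft_force: [0.8, -0.1, 0.2]
width: 60.0
grasp_force: 0.0
t: 65.85
ee_pos: [478.4, -173.4, 130.4]
orientation: [-3.141, -0.002, 0.0]
ft_force: [0.6, -1.0, 0.3]
width: 59.6
grasp_force: 0.0
65.85 [ 478.414681   -173.41775187  130.39684138] 59.62878815957303
(array([ 480.2, -174.7]), np.float64(35.0), [(array([ 479.5, -174.3]), np.float64(12.3))])
```

```bash
python3 -m inch '[[0.002,0.003,0.2,0,0,0,-0.36],[0.002,0.003,0.4,0,0,0,-0.36],[0.002,0.003,0.55,0,0,0,-0.36],[0.002,0.003,0.65,0,0,0,-0.36],[0.002,0.003,0.702,0,0,0,-0.36],[0.002,0.003,0.702,0,0,0,-0.36],[0.002,0.003,0.702,0,0,0,-0.36]]'
python3 -m inch '[[0,0,0,0,0,0,1],[0,0,0,0,0,0,1],[0,0,0,0,0,0,1],[0,0,0,0,0,0,1],[0,0,0,0,0,0,1]]'
python3 -m inch '[[0,0,-0.15,0,0,0,1],[0,0,-0.35,0,0,0,1],[0,0,-0.5,0,0,0,1],[0.1,-0.3,-0.5,0,0,0,1],[0.3,-0.6,-0.5,0,0,0,1],[0.5,-0.9,-0.5,0,0,0,1],[0.6,-1,-0.5,0,0,0,1],[0.6,-1,-0.5,0,0,0,1]]'
python3 -m inch '[[0.2,-0.3,0,0,0,0,1],[0.5,-0.6,0,0,0,0,1],[0.7,-0.9,0,0,0,0,1],[0.83,-1,0,0,0,0,1],[0.83,-1,0,0,0,0,1],[0.83,-1,0,0,0,0,1]]'
```

```text
t: 66.78
ee_pos: [479.1, -175.1, 25.6]
orientation: [3.141, -0.0, 0.002]
ft_force: [-0.7, 0.4, 0.8]
width: 60.0
grasp_force: 0.0
t: 67.4
ee_pos: [478.7, -175.0, 25.3]
orientation: [3.141, -0.0, 0.0]
ft_force: [-0.4, -0.5, 5.6]
width: 37.3
grasp_force: 30.0
t: 68.4
ee_pos: [568.9, -24.4, 99.6]
orientation: [3.141, 0.003, -0.0]
ft_force: [-0.7, 0.1, -0.9]
width: 37.4
grasp_force: 30.0
t: 69.15
ee_pos: [691.6, 122.9, 99.3]
orientation: [3.141, -0.003, -0.004]
ft_force: [-0.5, -0.6, -1.1]
width: 37.6
grasp_force: 30.0
```

```bash
python3 -m inch '[[0,-0.05,0.1,0,0,0,1],[0,-0.05,0.25,0,0,0,1],[0,-0.05,0.37,0,0,0,1],[0,-0.05,0.42,0,0,0,1],[0,-0.05,0.44,0,0,0,1],[0,-0.05,0.44,0,0,0,1],[0,-0.05,0.44,0,0,0,1]]'
python3 -m inch '[[0,0,0.015,0,0,0,1],[0,0,0.015,0,0,0,1],[0,0,0.015,0,0,0,1]]'
```

```text
t: 70.03
ee_pos: [693.6, 132.6, 34.7]
orientation: [-3.141, 0.0, -0.002]
ft_force: [0.3, 0.3, -0.7]
width: 37.3
grasp_force: 30.0
t: 70.4
ee_pos: [693.1, 132.5, 31.8]
orientation: [-3.142, 0.0, -0.0]
ft_force: [0.2, -0.1, -0.6]
width: 37.8
grasp_force: 30.0
```

```bash
python3 -m inch '[[0,0,0.008,0,0,0,1],[0,0,0.008,0,0,0,1],[0,0,0.008,0,0,0,1]]'
python3 -m inch '[[0,0,0,0,0,0,-0.36],[0,0,0,0,0,0,-0.36],[0,0,0,0,0,0,-0.36],[0,0,0,0,0,0,-0.36]]'
python3 -m inch '[[0,0,-0.1,0,0,0,-0.36],[0,0,-0.4,0,0,0,-0.36],[0,0,-0.8,0,0,0,-0.36],[-0.2,0,-1,0,0,0,-0.36],[-0.6,0.2,-1,0,0,0,-0.36],[-1,0.5,-1,0,0,0,-0.36],[-1,0.5,-1,0,0,0,-0.36],[-1,0.5,-1,0,0,0,-0.36]]'
python3 -m inch '[[-0.2,0.1,0,0,0,0,-0.36],[-0.3,0.2,0,0,0,0,-0.36],[-0.3,0.2,0,0,0,0,-0.36],[-0.3,0.2,0,0,0,0,-0.36],[-0.3,0.2,0,0,0,0,-0.36]]'
python3 - <<'E'
from vis import *
o,c,im=snap('wrist','w20');print(o['t'],o['ee_pos'])
for z in (42,46,47):
  for r in rings(im,c,z,lo=80,hi=150):print(z,r)
_,_,tp=snap('top','top2')
a=cv2.resize(tp[90:270,120:480],None,fx=1.78,fy=1.78)
cv2.imwrite('pics/fin.png',np.vstack([im[:260],a[:320,:640]]))
E
```

```text
t: 70.78
ee_pos: [693.1, 132.5, 30.5]
orientation: [-3.142, 0.0, 0.0]
ft_force: [-0.6, -0.6, -0.1]
width: 37.1
grasp_force: 30.0
t: 71.28
ee_pos: [693.1, 132.5, 30.6]
orientation: [-3.142, 0.0, -0.0]
ft_force: [-0.7, -0.3, -0.5]
width: 59.5
grasp_force: 0.0
t: 72.28
ee_pos: [543.5, 57.2, 181.7]
orientation: [-3.141, 0.002, -0.003]
ft_force: [0.0, -0.2, 0.3]
width: 59.7
grasp_force: 0.0
t: 72.9
ee_pos: [499.1, 27.9, 180.6]
orientation: [-3.141, -0.0, -0.001]
ft_force: [-0.7, 0.3, 0.7]
width: 59.6
grasp_force: 0.0
72.9 [499.08761362  27.8576152  180.60517351]
42 (array([613. , -64.1]), np.float64(37.4), [(array([612.1, -64.6]), np.float64(18.5))])
42 (array([626.4, 169.1]), np.float64(35.9), [(array([626.6, 169.3]), np.float64(24.7))])
42 (array([626.,  96.]), np.float64(36.0), [(array([626.2,  96.2]), np.float64(12.4))])
42 (array([680.2, -61.3]), np.float64(35.7), [(array([680.8, -61.2]), np.float64(18.7))])
46 (array([612.5, -62.8]), np.float64(36.9), [(array([611.6, -63.3]), np.float64(18.2))])
46 (array([625.7, 167.2]), np.float64(35.5), [(array([625.8, 167.4]), np.float64(24.4))])
46 (array([625.3,  95.1]), np.float64(35.5), [(array([625.5,  95.3]), np.float64(12.3))])
46 (array([678.8, -60.1]), np.float64(35.3), [(array([679.4, -60. ]), np.float64(18.4))])
47 (array([612.4, -62.5]), np.float64(36.8), [(array([611.5, -63. ]), np.float64(18.2))])
47 (array([625.6, 166.7]), np.float64(35.3), [(array([625.7, 166.9]), np.float64(24.3))])
47 (array([625.1,  94.9]), np.float64(35.4), [(array([625.3,  95. ]), np.float64(12.2))])
47 (array([678.5, -59.8]), np.float64(35.1), [(array([679. , -59.7]), np.float64(18.4))])
```

View pics/fin.png

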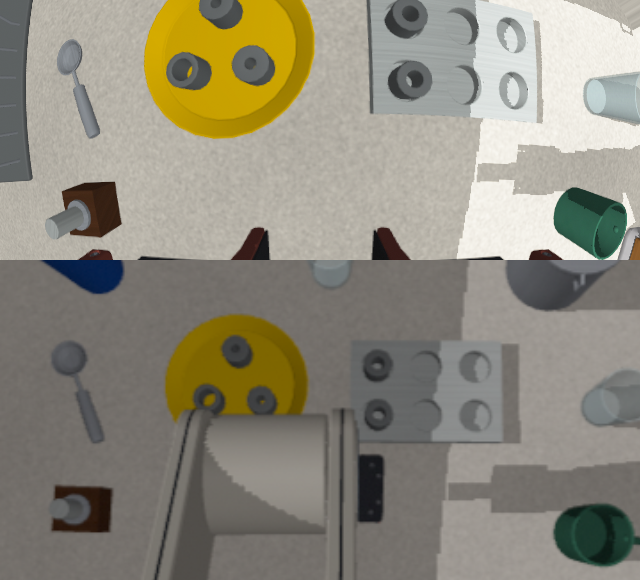

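The final view shows three bushes upright on the plate (the top ones at about (188,70), (253,66) and (220,8)). Two more sit in the left tin pockets at (410,80) and (407,17), the gauge hangs in its stand and the bystanders are unmoved. Handing in.

```bash
python3 -c "
from workcell import ctrl
print(ctrl.close_job())"
```

```text
the job is handed in; nothing more can be done
None
```

The job is handed in after about 73 s: all five bushes were gauged in order, bushes 1 and 4 (right) are in tin pockets, bushes 2 (too loose), 3 and 6 (too tight) are on the plate, the gauge hangs upright in its stand, and nothing else moved; bush 2 was knocked aside mid-run but found again.

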